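Wedge the swing-out filter carrier and pull the spent water filters

ROBOT

A 6-joint arm with a two-finger parallel gripper is mounted at the origin on a cart in front of the work surface, level with it; the furniture and walls round the work are solid. World frame = base frame: x ahead of the robot, y to its left, z up, the work surface at z = 0. Lengths are in mm, angles in rad, forces in N, time in s.
With the tool pointing down it reaches from about 350 to 775 mm from the base axis. Payload 7.3 kg.
Tool frame: the origin (TCP) lies at the very end of the fingers, on their centre line; the grasp point (between the pads) lies 19 mm behind it; z points along the fingers, y is the direction in which the jaws open and shut (so a half turn about z gives the same grasp; the last joint's range is limited). The gripper opens to 92 mm and grips with 3 to 60 N. Pads are 19 mm wide; open, the fingers measure 130 mm over their backs; the gripper's body (75 mm by 190 mm) begins 47 mm behind the grasp point.
Start: joints at [1.037, 0.342, 1.524, -0, 1.275, -0.146], TCP at [198.518, 486.041, 226.741] pointing down, gripper open.
Joint ranges: [-2.53, 2.53], [-0.77, 2.02], [0.04, 2.7], [-1, 4.14], [0.28, 2.66], [-3.11, 3.11]. Speed limits (rad/s): [2.57, 2.57, 3.14, 3.14, 3.14, 3.14].

INTERFACE

Orientations are given as [roll, pitch, yaw] about the fixed x, y, z axes, in that order (R = Rz(yaw) Ry(pitch) Rx(roll)).
In Python, from plant import bot gives the robot as it stands.
- The arm moves only by the tool arm_command, never from a script. Its argument "targets" is a list of rows, each an object of numbers: "x", "y", "z": the shift along the world's x, y, z in cm; "roll": the turn about the world's z in rad. In form: [{"x": .., "y": .., "z": .., "roll": ..}, ...]. A call has 1 to 8 rows; each row is the pose to reach, as a shift and turn from the pose commanded when the call began; what a row does not reach only later rows make up. A row lasts 1/12 s, in which the tool goes at most 41.7 mm and 7.16 degrees, less where a joint would pass 70% of its speed; a pose out of reach is approached as far as the arm can. A call with a gripper value outside its range is refused whole. "fingers" is the opening, from 0 (shut) to 1 (fully open), set as the call begins (left out, the last holds). The fingers move at their own pace and stop on an object; the grip force is fixed at half the most. Time passes only in rows, so rows that repeat a pose let the fingers close. It gives the time, the measured TCP pose, the force and the opening at its end, in the units of the state.
- bot.get_obs(): the state, without advancing time (a new reading comes with each control period).
- bot.capture(name): name is "side" or "top"; returns a dict with "img" (480x640x3 uint8, blue, green, red), "fx", "fy", "cx", "cy" (pixels), "position" and "rotation" of the camera in the world. Camera axes: x right, y down, z forward; pixel columns grow to the right and rows downward; lengths in mm; the calibration is good to about 2 mm. A picture is of the moment at which its call begins. There is no depth.
- bot.close_job(): hands the job in, once; it reports no verdict.
The state is a dict: "time": time; "joint_positions": joint angles; "dq": joint speeds; "tau": joint torques, N m; "tool_pos": TCP position; "tcp_rot": TCP orientation; "contact_force": force on the tool from outside, world axes, zero at the start; "moment": the same for the moment, N m; "grip_width": finger opening in mm.
Only numpy, scipy, OpenCV 4.12 (cv2) and the standard library are available. Lean on these libraries where they do the work, as an engineer would, in place of code of your own. Each camera call takes 0.05 s, during which the arm holds its last target.

TASK

Strip the spent filters from the water purifier: swing its filter carrier on round until it is fully open against its stop, tap the rubber wedge in under the free end of the panel until it is jammed tight and holds the panel by itself, and only then turn each filter that is fitted anticlockwise until it unlocks, lift it out and set it down in the steel tray on the hob. Leave the carrier wedged fully open so that the sockets can dry, and do not disturb the other things on the worktop.

Things in the scene. Friction and masses are not known exactly. Their poses are not given: they have to be found in the camera images.
- carrier (a joint): angle of the swing-out carrier (rad): 0 as found (part open), grows as it swings further open, stop at 0.329 (fully open). From above, opening turns it clockwise about point carrier_hinge. It swings at a touch (hinge friction about 0.06 N m) and stays where it is left, no spring
- carrier_hinge (a point): the upright hinge axis of the carrier, at worktop level. The purifier's white housing stands behind and to the right of it (176 mm high there, 290 mm further back). Wall cupboards overhang the worktop right of the hob, from about x = 0.58 on and 0.45 m up: keep the wrist clear of them
- carrier_end (a point): middle of the lower edge of the free end of the white panel, 13 mm above the worktop. x along the panel, away from the hinge; y out of its inner side, where the filters stand; z up. Panel 14 mm thick, 285 mm long from the hinge axis, its top 120 mm up; the grey shelf with the sockets reaches 83 mm out from it, 20 to 118 mm up, and ends 37 mm short of the free end
- carrier_tab (a point): middle of the top edge of the pull tab at the free end of the panel: 14 mm thick, 30 mm long (along the panel), its top 145 mm above the worktop, 25 mm above the rest of the panel; pinch it across its thickness. 270 mm from the hinge axis; axes as carrier_end
- socket1 (a point): centre of the floor of the filter socket nearest the hinge (filter_a), 30 mm above the worktop; axes as carrier_end. Keeper rails run along the carrier 27.5 mm either side of the socket centres, undersides 110 mm above the worktop; lugs under them lock a filter down. A stop ends a filter's turn about 105 deg from square across
- socket2 (a point): the same for the middle socket (filter_b), 74 mm further out
- socket3 (a point): the same for the outer socket (filter_c), 74 mm further out
- filter_a: filter, white cylinder 50 mm across, 108 mm tall, grey bar grip on top (46 mm along its x, 16 wide, 106 to 128 mm up). Two lugs along x to 34 mm from the axis, 70 to 78 mm up. Origin: centre of the underside, z up. Fitted, x lies across the panel, lugs under the rails; turned 70 to 95 deg anticlockwise (from above) from square across, it lifts out (130 mm to clear all). May be absent
- filter_b: filter cartridge like filter_a, in socket2. May be absent
- filter_c: filter cartridge like filter_a, in socket3. May be absent
- wedge: rubber door wedge, 140 mm long, 30 wide, 3 mm thick at the thin end, 28 at the heel. Origin: centre of the underside; x from heel to thin end. Grip it across its width at the heel (52 mm behind the origin). Pushed thin end first along the panel from its free end towards the hinge, it meets the lower edge when about 55 mm under; a push of about 15 N jams it so that it stays when let go
- tray: shallow steel tray standing on the pan supports of the hob, 300 mm (its x) by 230 mm (its y) and 22 mm high, fixed. Origin: centre of its underside, 54 mm above the worktop; its floor is 4 mm thick
- mug: mug, bystander, 78 mm across with a handle, 101 mm tall; origin under its centre
- lemon: lemon, bystander, 72x57x58 mm; origin under its centre
- teaspoon: teaspoon lying flat, bystander, 130 mm long; origin under its centre

How it is judged (in metres and radians):
On the way:
1. the carrier stands fully open with the wedge jammed tight under it, let go, while the filters are still locked in their sockets (value of joint carrier above 0.28 rad and contact force between wedge and carrier above 3 N and contact force between each of the arm, the fingers and wedge below 0.05 N and contact force between each of the arm, the fingers and carrier below 0.05 N and distance between filter_a and socket1 below 0.012 m and angle between the x axis of filter_a and the y axis of socket1, either way round below 0.6 rad and distance between filter_b and socket2 below 0.012 m and angle between the x axis of filter_b and the y axis of socket2, either way round below 0.6 rad and distance between filter_c and socket3 below 0.012 m and angle between the x axis of filter_c and the y axis of socket3, either way round below 0.6 rad), for 0.5 s.
At the end, for the whole second after the job is handed in: the carrier is within 0.07 rad of its open stop, the wedge is jammed under it (presses on it with more than 2 N, untouched), and every filter that was fitted lies or stands at rest inside the tray (value of joint carrier above 0.26 rad and contact force between wedge and carrier above 2 N and linear speed of wedge below 0.01 m/s and x of filter_a in the frame of tray between -0.15 and 0.15 m and y of filter_a in the frame of tray between -0.115 and 0.115 m and z of filter_a in the frame of tray between 0 and 0.06 m and linear speed of each of filter_a, filter_b, filter_c below 0.02 m/s and x of filter_b in the frame of tray between -0.15 and 0.15 m and y of filter_b in the frame of tray between -0.115 and 0.115 m and z of filter_b in the frame of tray between 0 and 0.06 m and x of filter_c in the frame of tray between -0.15 and 0.15 m and y of filter_c in the frame of tray between -0.115 and 0.115 m and z of filter_c in the frame of tray between 0 and 0.06 m).
It fails at once if the mug is knocked out of its place (moved 4 cm or more) (distance of mug from where it was at the start of the episode above 0.04 m).
It fails at once if the lemon is knocked out of its place (moved 4 cm or more) (distance of lemon from where it was at the start of the episode above 0.04 m).
It fails at once if the teaspoon is knocked out of its place (moved 4 cm or more) (distance of teaspoon from where it was at the start of the episode above 0.04 m).
Of filter_a, filter_b, filter_c only 2 to 3 are there at a start; the rules pass over those that are not, and their reading is None.
At some moment in a run one of wedge may be knocked a few centimetres aside while the robot is not near it.
Once in a run the grip may slacken for a moment while it holds something.
It also fails if it takes over 210 s, if anything falls off the work surface, if the arm or the gripper's body presses on something with over 40 N, if the wrist force passes 120 N, or if a joint passes its speed limit or range.

## Working session

There is one attempt and no reset: what is moved stays moved. The work goes in short steps, Python scripts to look and compute and a tool call to move; the robot and the scene stay as the last step left them, time stands still between calls to the robot, and variables do not carry over. Pictures are saved under pics/ and viewed, and the job is handed in when it is done.

Besides the shell and the picture viewer there is one more tool, called after ">>>" by a JSON object that holds its "method" and its "body", one argument or row to a line. arm_command: Moves the arm, as the interface text tells. Its arguments: {"type":"object","properties":{"targets":{"type":"array","items":{"type":"object","properties":{"x":{"type":"number"},"y":{"type":"number"},"z":{"type":"number"},"roll":{"type":"number"}}}},"fingers":{"type":"number"}},"required":["targets"]}

```bash
mkdir -p pics; ls; python3 - <<'E'
from plant import bot
import cv2
o=bot.get_obs(); print({k:(v if not hasattr(v,'round') else v) for k,v in o.items()})
for n in("side","top"):
    c=bot.capture(n); cv2.imwrite(f"pics/{n}0.png",c["img"]); print(n,c["fx"],c["fy"],c["cx"],c["cy"],c["position"],c["rotation"])
E
```

```text
pics
{'time': 0.0, 'joint_positions': array([ 1.03697984e+00,  3.42731053e-01,  1.52504115e+00, -1.75849568e-05,
        1.27539596e+00, -1.45964537e-01]), 'dq': array([-2.01625856e-03, -6.63759402e-04,  6.36274869e-05,  2.68515277e-04,
       -1.88940643e-03,  5.79894228e-04]), 'tau': array([-1.41966043e-04, -4.31243312e+01, -2.44220889e+01,  7.19633955e-02,
        5.57232206e-02, -7.24821189e-05]), 'tool_pos': array([198.30720288, 485.65390639, 226.03222301]), 'tcp_rot': array([-3.14003146e+00, -2.12515664e-04,  2.75374567e+00]), 'contact_force': array([-0.14012131,  1.00356407,  0.54195604]), 'moment': array([ 0.04698568, -0.09428332, -0.04499633]), 'grip_width': 91.46090550868855}
side 585.716049424088 585.716049424088 315.7969262000763 238.0985843698085 [  -19.80507545 -1107.55404778  1020.34533311] [-2.24566742  0.00882349 -0.49848769]
top 565.2674157689788 565.2674157689788 327.5242478168781 240.69260303216728 [ 283.14447058 -118.78426787 1273.63561562] [-2.94320937e+00 -1.61932192e-03 -1.56465340e+00]
```

View pics/side0.png

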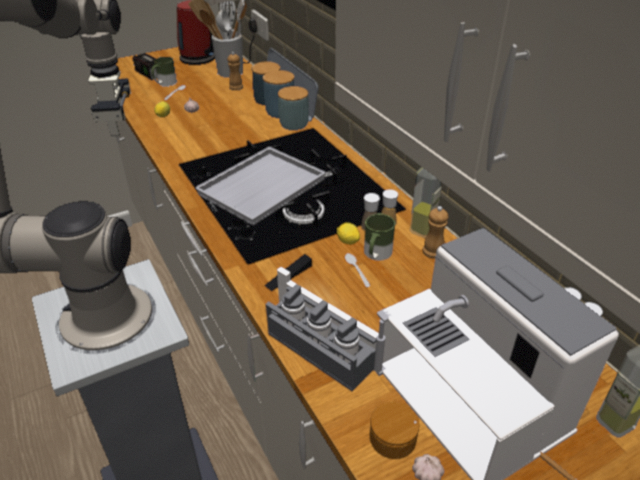

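View pics/top0.png

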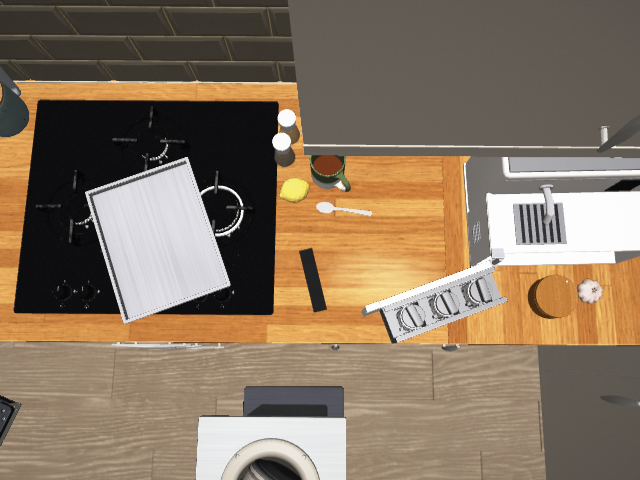

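```bash
cat > h.py <<'E'
import numpy as np, cv2
from scipy.spatial.transform import Rotation as R
from plant import bot
def cap(n,f=None):
    c=bot.capture(n)
    if f: cv2.imwrite(f"pics/{f}.png",c["img"])
    return c
def Rm(c): 
    r=np.array(c["rotation"]); return r if r.shape==(3,3) else R.from_euler('xyz',r).as_matrix()
def ray(c,u,v):
    d=np.array([(u-c["cx"])/c["fx"],(v-c["cy"])/c["fy"],1]); return np.array(c["position"]),Rm(c)@d
def plane(c,u,v,z):
    p,d=ray(c,u,v); return p+d*(z-p[2])/d[2]
def proj(c,P):
    q=Rm(c).T@(np.array(P,float)-np.array(c["position"])); return np.array([c["cx"]+c["fx"]*q[0]/q[2],c["cy"]+c["fy"]*q[1]/q[2]])
def tri(c1,a,c2,b):
    p,d=ray(c1,*a);q,e=ray(c2,*b);d=d/np.linalg.norm(d);e=e/np.linalg.norm(e)
    s=np.linalg.lstsq(np.c_[d,-e],q-p,rcond=None)[0]; A=p+s[0]*d;B=q+s[1]*e
    return (A+B)/2,np.linalg.norm(A-B)
def crop(c,x0,y0,x1,y1,s,f):
    cv2.imwrite(f"pics/{f}.png",cv2.resize(c["img"][y0:y1,x0:x1],None,fx=s,fy=s,interpolation=cv2.INTER_CUBIC))
E
python3 - <<'E'
from h import *
t=cap("top");s=cap("side")
crop(t,280,160,520,340,3.3,"t1");crop(s,250,210,410,400,3.1,"s1")
E
```

```text
(no output)
```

View pics/t1.png

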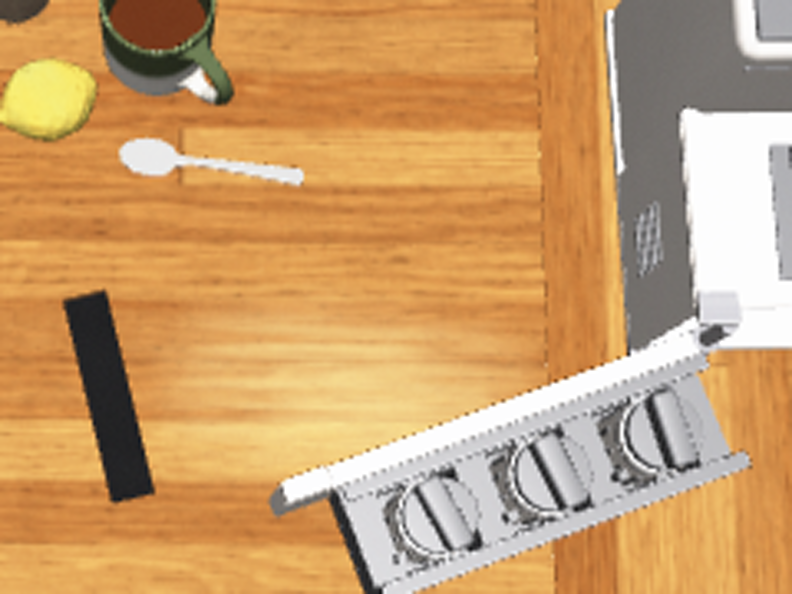

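View pics/s1.png

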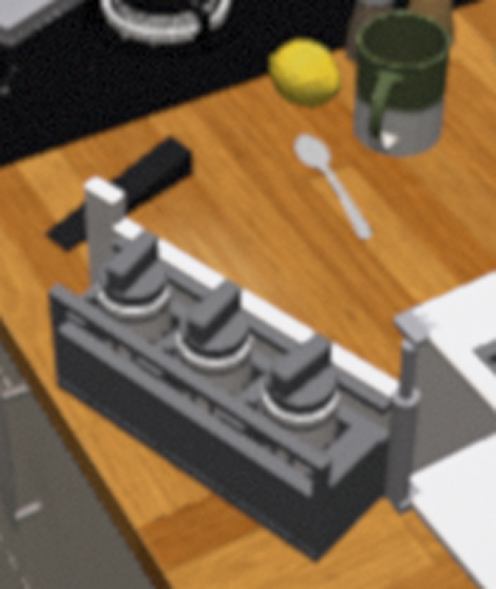

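```bash
python3 - <<'E'
from h import *
t=cap("top");s=cap("side")
f=lambda x,y:(280+x/3.3-.35,160+y/3.3-.35); g=lambda x,y:(250+x/3.1-.35,210+y/3.1-.35)
G=[plane(t,*f(*p),158) for p in((455,512),(562,475),(677,432))]
print(np.round(G,1),np.linalg.norm(G[0]-G[1]),np.linalg.norm(G[1]-G[2]))
print('tri grips',[ (np.round(a,1),round(b,1)) for a,b in [tri(t,f(*p),s,g(*q)) for p,q in zip(((455,512),(562,475),(677,432)),((133,255),(220,305),(308,355)))]])
print('tab',tri(t,f(302,484),s,g(104,188)))
# panel top edge at z=120
for p in((345,477),(690,347)): print('edge out',np.round(plane(t,*f(*p),120),1))
print('wedge heel', plane(t,*f(64,298),28),plane(t,*f(105,291),28),'thin',plane(t,*f(112,502),3),plane(t,*f(154,492),3))
print('spoon',plane(t,*f(302,178),3),plane(t,*f(145,157),3),'hingepost',tri(t,f(718,305),s,g(412,325)))
img=t["img"]
# tray corners z 76
for p in((88,192),(187,158),(230,284),(125,322)): print('tray',np.round(plane(t,*p,76),1))
E
```

```text
[[ 360.3 -296.7  158. ]
 [ 382.6 -361.1  158. ]
 [ 408.8 -431.1  158. ]] 68.2043762604474 74.66201945593443
tri grips [(array([ 358.9, -295.9,  160.4]), np.float64(2.5)), (array([ 385.3, -362.4,  157. ]), np.float64(5.6)), (array([ 411.3, -431.6,  160.3]), np.float64(5.8))]
tab (array([ 377.84052611, -207.1343976 ,  143.43569927]), np.float64(0.7096302046328533))
edge out [ 383.9 -235.4  120. ]
edge out [ 466.4 -452.4  120. ]
wedge heel [511.98738166 -55.5942649   28.        ] [517.0011619 -83.3677812  28.       ] thin [376.26057618 -89.10805346   3.        ] [ 383.18751736 -117.52391935    3.        ]
spoon [ 603.24886122 -219.92519509    3.        ] [ 617.73517203 -109.65581556    3.        ] hingepost (array([ 481.09568977, -453.71142998,  174.60119592]), np.float64(4.67220093147271))
tray [629.7 407.8  76. ]
tray [709.6 194.7  76. ]
tray [428.6  87.7  76. ]
tray [347.1 304.8  76. ]
```

>>> {"method": "arm_command", "body": {
  "targets": [
    {"x":16,"y":-29,"z":0,"roll":-0.95},
    {"x":16,"y":-29,"z":0,"roll":-0.95},
    {"x":16,"y":-29,"z":0,"roll":-0.95},
    {"x":16,"y":-29,"z":0,"roll":-0.95},
    {"x":16,"y":-29,"z":0,"roll":-0.95},
    {"x":16,"y":-29,"z":0,"roll":-0.95},
    {"x":16,"y":-29,"z":0,"roll":-0.95},
    {"x":16,"y":-29,"z":0,"roll":-0.95}
  ],
  "fingers": 0
}}

```text
time: 0.97
tool_pos: [359.1, 194.1, 227.0]
tcp_rot: [3.141, 0.0, 1.797]
contact_force: [0.1, 1.2, 0.1]
grip_width: 42.8
```

>>> {"method": "arm_command", "body": {
  "targets": [
    {"x":6,"y":-25,"z":0,"roll":-0.9},
    {"x":6,"y":-25,"z":0,"roll":-0.9},
    {"x":6,"y":-25,"z":0,"roll":-0.9},
    {"x":6,"y":-25,"z":0,"roll":-0.9},
    {"x":6,"y":-25,"z":0,"roll":-0.9},
    {"x":6,"y":-25,"z":0,"roll":-0.9},
    {"x":6,"y":-25,"z":0,"roll":-0.9},
    {"x":6,"y":-25,"z":0,"roll":-0.9}
  ]
}}

```text
time: 1.63
tool_pos: [419.1, -57.0, 226.6]
tcp_rot: [3.141, 0.0, 0.892]
contact_force: [-0.4, 1.4, 0.4]
grip_width: 0.6
```

```bash
cat > st.py <<'E'
from h import *
o=bot.get_obs();print(round(o['time'],2),np.round(o['tool_pos'],1),np.round(o['tcp_rot'],3),'jaw',round(np.degrees(o['tcp_rot'][2])-90,1),'F',np.round(o['contact_force'],1),'M',np.round(o['moment'],2),'w',round(o['grip_width'],1),'q',np.round(o['joint_positions'],2))
E
python3 st.py
```

```text
1.63 [419.1 -57.  226.6] [3.141 0.    0.892] jaw -38.9 F [-0.4  1.4  0.4] M [-0.12  0.11  0.  ] w 0.6 q [-0.32  0.15  1.78 -0.    1.21  0.36]
```

>>> {"method": "arm_command", "body": {
  "targets": [
    {"x":-9,"y":-16,"z":0,"roll":-0.7},
    {"x":-9,"y":-16,"z":0,"roll":-0.7},
    {"x":-9,"y":-16,"z":0,"roll":-0.7},
    {"x":-9,"y":-16,"z":0,"roll":-0.7},
    {"x":-9,"y":-16,"z":0,"roll":-0.7},
    {"x":-9,"y":-16,"z":0,"roll":-0.7},
    {"x":-9,"y":-16,"z":0,"roll":-0.7},
    {"x":-9,"y":-16,"z":0,"roll":-0.7}
  ]
}}

```text
time: 2.3
tool_pos: [328.4, -214.0, 226.7]
tcp_rot: [-3.142, -0.0, 0.206]
contact_force: [0.5, -0.8, 0.1]
grip_width: 0.3
```

```bash
python3 - <<'E'
from h import *
t=cap("top");s=cap("side")
crop(t,230,160,520,360,2.7,"t2");crop(s,220,150,410,400,2.4,"s2")
E
python3 st.py
```

```text
2.4 [ 328.7 -213.5  226.8] [ 3.142 -0.     0.207] jaw -78.1 F [-0.4  0.7 -0.8] M [-0.04  0.14  0.02] w 0.7 q [-0.77  0.1   1.85  0.    1.2   0.59]
```

View pics/t2.png

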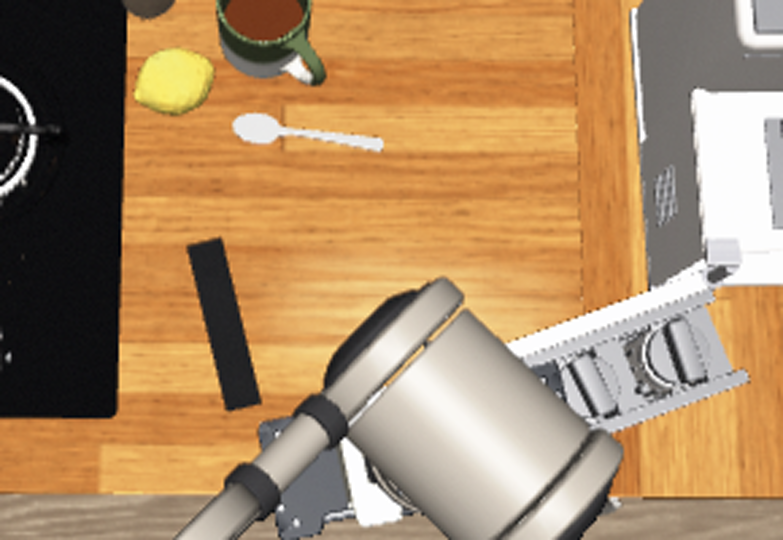

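View pics/s2.png

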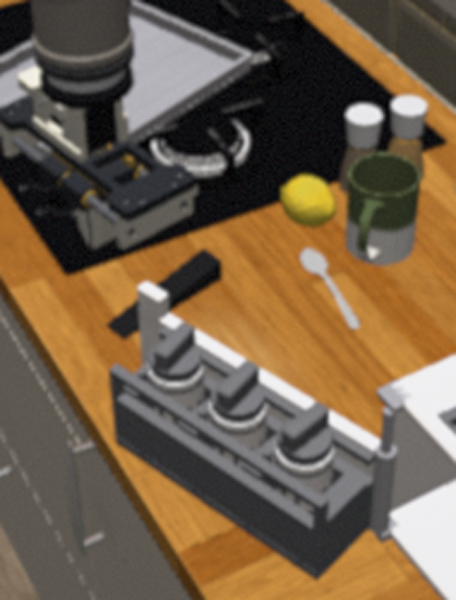

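>>> {"method": "arm_command", "body": {
  "targets": [
    {"z":-5},
    {"z":-10},
    {"z":-10},
    {"z":-10},
    {"z":-10}
  ]
}}

```text
$.targets[0]: bad value
```

>>> {"method": "arm_command", "body": {
  "targets": [
    {"x":1.5,"y":0},
    {"x":3,"y":0.3},
    {"x":4.5,"y":0.6},
    {"x":6,"y":0.9},
    {"x":7,"y":1.1},
    {"x":8,"y":1.3},
    {"x":9,"y":1.5},
    {"x":9,"y":1.5}
  ]
}}

```text
$.targets[0]: bad value
```

```bash
python3 - <<'E'
from h import *
t=cap("top");s=cap("side")
crop(t,230,160,520,360,2.7,"t3");crop(s,220,150,410,400,2.4,"s3")
E
python3 st.py
```

```text
2.5 [ 328.8 -213.4  226.7] [ 3.142 -0.     0.207] jaw -78.2 F [-0.8  0.1  0.3] M [-0.06  0.2   0.03] w 0.2 q [-0.77  0.1   1.85 -0.    1.2   0.59]
```

View pics/s3.png

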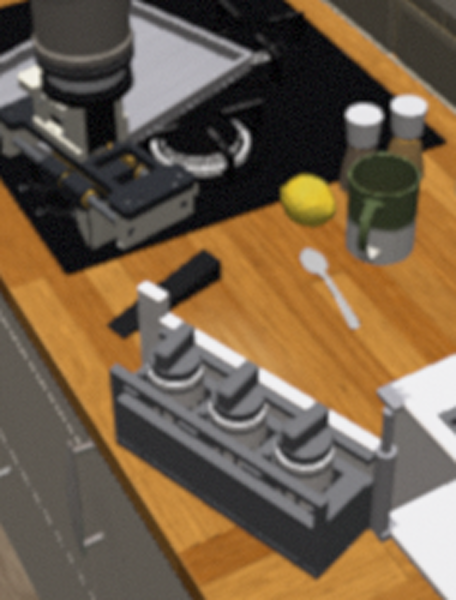

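>>> {"method": "arm_command", "body": {
  "targets": [
    {"x":0,"y":0,"z":-4,"roll":0},
    {"x":0,"y":0,"z":-8,"roll":0},
    {"x":0,"y":0,"z":-10,"roll":0},
    {"x":0,"y":0,"z":-10,"roll":0}
  ]
}}

```text
time: 2.83
tool_pos: [326.7, -211.5, 123.4]
tcp_rot: [-3.135, 0.005, 0.206]
contact_force: [0.1, 1.1, 0.3]
grip_width: 0.3
```

>>> {"method": "arm_command", "body": {
  "targets": [
    {"x":1.5,"y":0,"z":0,"roll":0},
    {"x":3,"y":0.3,"z":0,"roll":0},
    {"x":4.5,"y":0.6,"z":0,"roll":0},
    {"x":6,"y":0.9,"z":0,"roll":0},
    {"x":7,"y":1.1,"z":0,"roll":0},
    {"x":8,"y":1.3,"z":0,"roll":0},
    {"x":9,"y":1.5,"z":0,"roll":0},
    {"x":9,"y":1.5,"z":0,"roll":0}
  ]
}}

```text
time: 3.5
tool_pos: [420.3, -198.9, 127.3]
tcp_rot: [3.14, -0.001, 0.205]
contact_force: [0.6, 1.0, 0.6]
grip_width: 0.5
```

```bash
python3 - <<'E'
from h import *
t=cap("top");s=cap("side")
crop(t,230,160,520,360,2.7,"t3");crop(s,220,150,410,400,2.4,"s4")
E
python3 st.py
```

```text
3.6 [ 418.5 -198.8  126.8] [3.142 0.    0.205] jaw -78.3 F [-0.4 -0.4 -0.1] M [-0.11  0.14 -0.  ] w 0.5 q [-0.61  0.35  1.83 -0.    0.97  0.76]
```

View pics/s4.png

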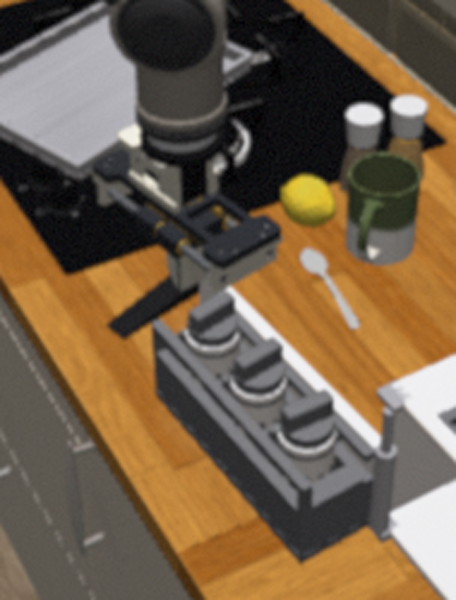

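>>> {"method": "arm_command", "body": {
  "targets": [
    {"x":0.5,"y":0.1,"z":0,"roll":0},
    {"x":1,"y":0.2,"z":0,"roll":0},
    {"x":1.5,"y":0.3,"z":0,"roll":0},
    {"x":2,"y":0.3,"z":0,"roll":0},
    {"x":2.3,"y":0.3,"z":0,"roll":0},
    {"x":2.3,"y":0.3,"z":0,"roll":0}
  ]
}}

```text
time: 4.1
tool_pos: [442.2, -196.1, 126.7]
tcp_rot: [3.141, -0.0, 0.204]
contact_force: [-0.6, -0.3, -0.3]
grip_width: 0.6
```

>>> {"method": "arm_command", "body": {
  "targets": [
    {"x":0.2,"y":0,"z":0,"roll":0},
    {"x":0.4,"y":0,"z":0,"roll":0},
    {"x":0.6,"y":0,"z":0,"roll":0},
    {"x":0.6,"y":0,"z":0,"roll":0}
  ]
}}

```text
time: 4.43
tool_pos: [445.1, -195.8, 126.5]
tcp_rot: [-3.14, 0.005, 0.204]
contact_force: [-10.5, -1.3, 5.4]
grip_width: 0.4
```

>>> {"method": "arm_command", "body": {
  "targets": [
    {"x":-1,"y":0,"z":0,"roll":0},
    {"x":-3,"y":0,"z":0,"roll":0},
    {"x":-3,"y":0,"z":4,"roll":0},
    {"x":-3,"y":0,"z":8,"roll":0},
    {"x":-3,"y":4,"z":8,"roll":0},
    {"x":-3,"y":8,"z":8,"roll":0},
    {"x":-3,"y":12,"z":8,"roll":0},
    {"x":-3,"y":16,"z":8,"roll":0}
  ]
}}

```text
time: 5.1
tool_pos: [417.0, -34.6, 207.1]
tcp_rot: [3.141, -0.001, 0.202]
contact_force: [1.0, 0.3, 0.4]
grip_width: 0.5
```

>>> {"method": "arm_command", "body": {
  "targets": [
    {"x":-4,"y":4,"z":0,"roll":0},
    {"x":-4,"y":8,"z":0,"roll":0},
    {"x":-4,"y":12,"z":0,"roll":0},
    {"x":-4,"y":15,"z":0,"roll":0},
    {"x":-4,"y":15,"z":0,"roll":0}
  ]
}}

```text
time: 5.52
tool_pos: [376.4, 119.5, 207.1]
tcp_rot: [-3.139, -0.002, 0.21]
contact_force: [-0.1, -0.9, 0.1]
grip_width: 0.3
```

```bash
python3 - <<'E'
from h import *
t=cap("top");s=cap("side")
crop(t,280,160,520,340,3.3,"t5");crop(s,220,150,410,400,2.4,"s5")
E
python3 st.py
```

```text
5.62 [377.  115.3 206.8] [ 3.141 -0.     0.208] jaw -78.1 F [ 0.6 -0.4  0.7] M [-0.09  0.16  0.03] w 0.5 q [ 0.1   0.12  1.88 -0.    1.14  1.46]
```

View pics/t5.png

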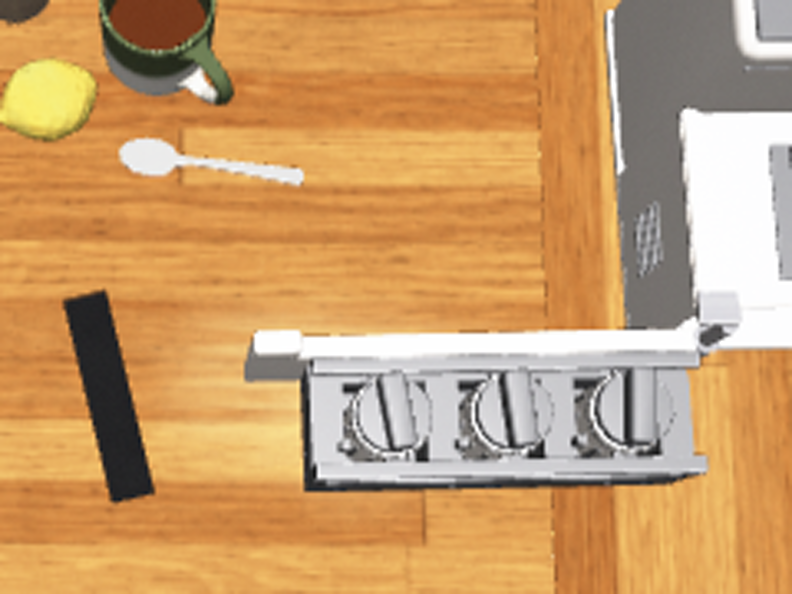

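View pics/s5.png

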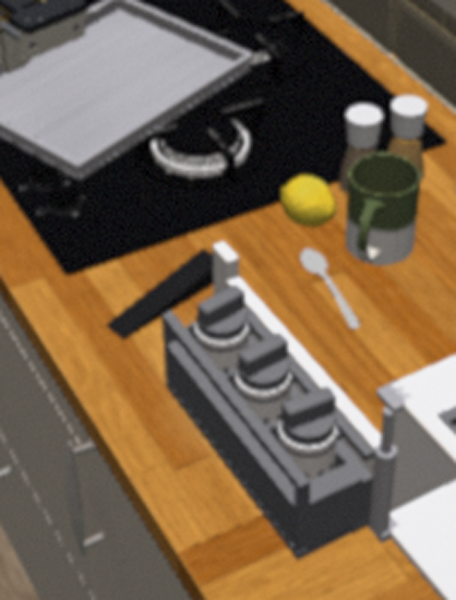

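```bash
python3 - <<'E'
from h import *
t=cap("top");s=cap("side")
f=lambda x,y:(280+x/3.3-.35,160+y/3.3-.35); g=lambda x,y:(220+x/2.4-.3,150+y/2.4-.3)
print('tab corners',[np.round(plane(t,*f(*p),145),1) for p in((254,331),(300,330),(256,353),(302,355))])
print('tab side',np.round(tri(t,f(278,342),s,g(224,250))[0],1))
print('panel far edge z120',[np.round(plane(t,*f(*p),120),1) for p in((305,333),(690,328))])
print('near edge z120',[np.round(plane(t,*f(*p),120),1) for p in((316,360),(690,348))])
for p in((396,410),(516,408),(641,407)):print('grip',np.round(plane(t,*f(*p),158),1))
img=t["img"]; m=(img.max(2)<60).astype(np.uint8); m[:, :290]=0;m[:,335:]=0;m[:240]=0;m[320:]=0
cs,_=cv2.findContours(m,0,2); c=max(cs,key=cv2.contourArea); b=cv2.boxPoints(cv2.minAreaRect(c)); print(b); 
# heel top at z28, thin z3
for p in b: print(np.round(plane(t,*p,28 if p[1]<280 else 3),1))
E
```

```text
tab corners [array([ 470.7, -178.3,  145. ]), array([ 471.5, -206.5,  145. ]), array([ 457.1, -179.5,  145. ]), array([ 456. , -207.6,  145. ])]
tab side [ 463.  -192.6  146.2]
panel far edge z120 [array([ 473.8, -211.6,  120. ]), array([ 478.5, -453. ,  120. ])]
near edge z120 [array([ 456.7, -218.3,  120. ]), array([ 465.8, -452.4,  120. ])]
grip [ 421.  -262.8  158. ]
grip [ 422.6 -334.9  158. ]
grip [ 423.7 -410.1  158. ]
[[299.1124  251.17978]
 [311.42923 248.20676]
 [326.0034  308.58542]
 [313.68655 311.55844]]
[509.2 -55.8  28. ]
[516.1 -83.3  28. ]
[ 383.5 -116.8    3. ]
[376.7 -89.3   3. ]
```

>>> {"method": "arm_command", "body": {
  "targets": [
    {"x":12.3,"y":-18.8,"z":0,"roll":0.04},
    {"x":12.3,"y":-18.8,"z":0,"roll":0.04},
    {"x":12.3,"y":-18.8,"z":0,"roll":0.04},
    {"x":12.3,"y":-18.8,"z":0,"roll":0.04},
    {"x":12.3,"y":-18.8,"z":0,"roll":0.04},
    {"x":12.3,"y":-18.8,"z":0,"roll":0.04},
    {"x":12.3,"y":-18.8,"z":-6,"roll":0.04},
    {"x":12.3,"y":-18.8,"z":-10,"roll":0.04}
  ],
  "fingers": 0.65
}}

```text
time: 6.38
tool_pos: [502.3, -78.2, 123.9]
tcp_rot: [3.138, -0.005, 0.238]
contact_force: [0.4, 0.8, -0.4]
grip_width: 49.4
```

```bash
python3 - <<'E'
from h import *
t=cap("top");s=cap("side")
crop(t,230,160,520,360,2.7,"t6");crop(s,220,100,410,350,2.4,"s6")
E
python3 st.py
```

```text
6.48 [495.9 -75.1 118. ] [-3.135  0.011  0.24 ] jaw -76.3 F [-0.  0. -0.] M [-0.06  0.16  0.01] w 56.9 q [-0.3   0.42  1.73 -0.    1.    1.03]
```

View pics/s6.png

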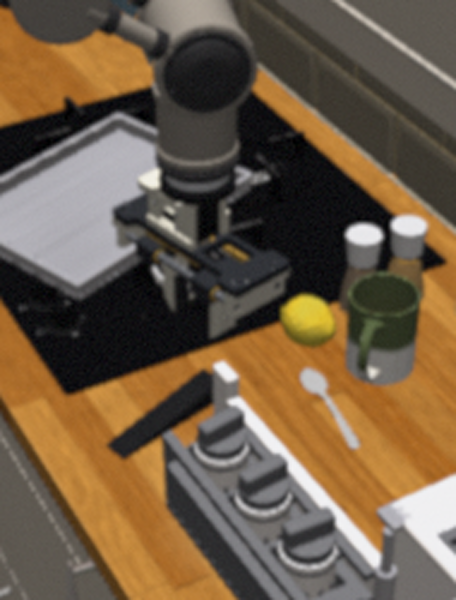

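>>> {"method": "arm_command", "body": {
  "targets": [
    {"x":0,"y":0,"z":-2,"roll":0},
    {"x":0,"y":0,"z":-4,"roll":0},
    {"x":0,"y":0,"z":-6,"roll":0},
    {"x":0,"y":0,"z":-7,"roll":0},
    {"x":0,"y":0,"z":-7,"roll":0}
  ]
}}

```text
time: 6.9
tool_pos: [499.9, -74.6, 53.1]
tcp_rot: [-3.141, 0.002, 0.243]
contact_force: [0.1, -0.1, 0.1]
grip_width: 59.8
```

```bash
python3 - <<'E'
from h import *
t=cap("top");s=cap("side")
crop(s,220,150,410,350,3,"s7")
E
python3 st.py
```

```text
7.0 [501.2 -74.7  54.8] [ 3.141e+00 -1.000e-03  2.430e-01] jaw -76.1 F [0.6 0.8 0.2] M [-0.05  0.13 -0.  ] w 59.9 q [-0.3   0.52  1.79 -0.    0.83  1.03]
```

View pics/s7.png

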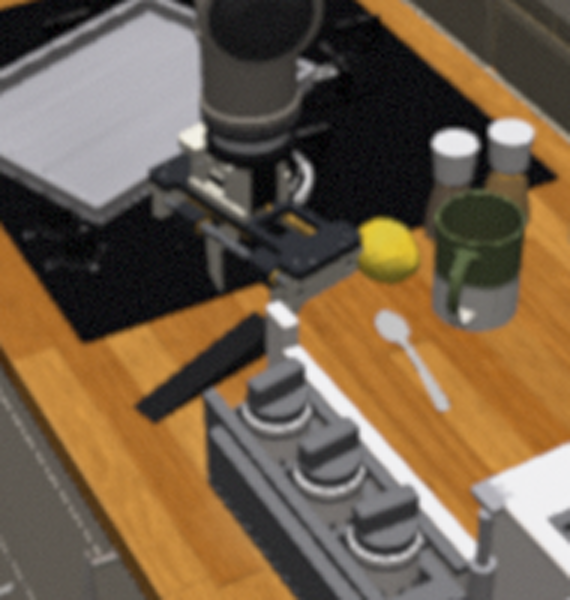

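>>> {"method": "arm_command", "body": {
  "targets": [
    {"x":0,"y":0.2,"z":-2,"roll":0},
    {"x":0,"y":0.2,"z":-4,"roll":0},
    {"x":0,"y":0.2,"z":-5,"roll":0},
    {"x":0,"y":0.2,"z":-5,"roll":0}
  ]
}}

```text
time: 7.33
tool_pos: [500.0, -71.9, 2.9]
tcp_rot: [-3.141, 0.002, 0.244]
contact_force: [0.4, -0.2, 0.7]
grip_width: 59.8
```

>>> {"method": "arm_command", "body": {
  "targets": [
    {"x":0,"y":0,"z":0,"roll":0},
    {"x":0,"y":0,"z":0,"roll":0},
    {"x":0,"y":0,"z":0,"roll":0},
    {"x":0,"y":0,"z":0,"roll":0},
    {"x":0,"y":0,"z":0,"roll":0},
    {"x":0,"y":0,"z":0,"roll":0}
  ],
  "fingers": 0
}}

```text
time: 7.83
tool_pos: [500.9, -72.1, 4.0]
tcp_rot: [3.141, -0.001, 0.244]
contact_force: [-0.8, 0.1, 4.6]
grip_width: 29.6
```

>>> {"method": "arm_command", "body": {
  "targets": [
    {"x":0,"y":0,"z":1,"roll":0},
    {"x":0,"y":0,"z":2,"roll":0},
    {"x":-1,"y":2,"z":2,"roll":0},
    {"x":-2,"y":4,"z":2,"roll":0.1},
    {"x":-3,"y":6,"z":2,"roll":0.2},
    {"x":-3.7,"y":7,"z":2,"roll":0.3},
    {"x":-3.7,"y":7,"z":2,"roll":0.4},
    {"x":-3.7,"y":7,"z":2,"roll":0.5}
  ]
}}

```text
time: 8.5
tool_pos: [463.4, -1.2, 24.4]
tcp_rot: [3.141, -0.0, 0.75]
contact_force: [0.1, -1.2, 0.2]
grip_width: 29.7
```

>>> {"method": "arm_command", "body": {
  "targets": [
    {"x":0,"y":0,"z":0,"roll":0.12},
    {"x":0,"y":0,"z":0,"roll":0.24},
    {"x":0,"y":0,"z":0,"roll":0.36},
    {"x":0,"y":0,"z":0,"roll":0.48},
    {"x":0,"y":0,"z":0,"roll":0.6},
    {"x":0,"y":0,"z":0,"roll":0.72},
    {"x":0,"y":0,"z":0,"roll":0.84},
    {"x":0,"y":0,"z":0,"roll":0.84}
  ]
}}

```text
time: 9.17
tool_pos: [463.8, -2.0, 24.3]
tcp_rot: [3.141, 0.0, 1.588]
contact_force: [-0.5, 0.4, -0.6]
grip_width: 29.7
```

```bash
python3 - <<'E'
from h import *
t=cap("top");s=cap("side")
crop(t,230,160,520,360,2.7,"t8");crop(s,220,150,410,350,3,"s8")
E
python3 st.py
```

```text
9.27 [463.8  -2.   24.1] [3.141 0.    1.58 ] jaw 0.5 F [-0.7  1.  -0.6] M [-0.09  0.05  0.01] w 30.1 q [-0.17  0.52  1.93  0.    0.69 -0.18]
```

View pics/t8.png

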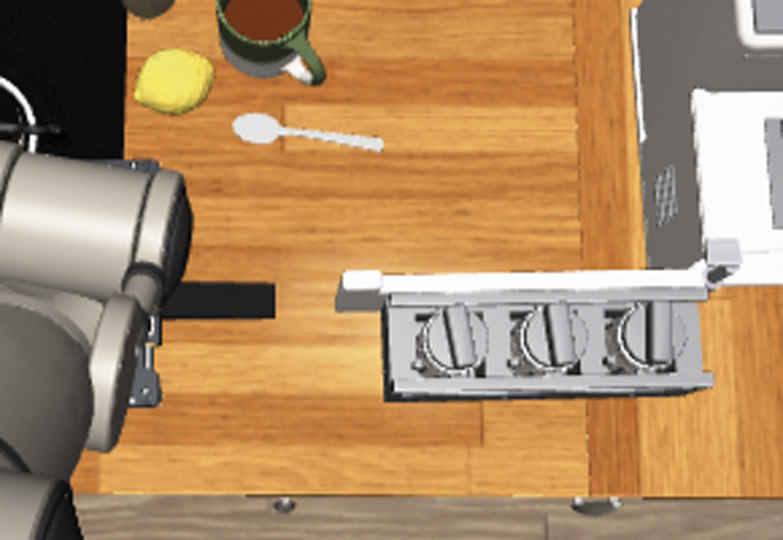

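View pics/s8.png

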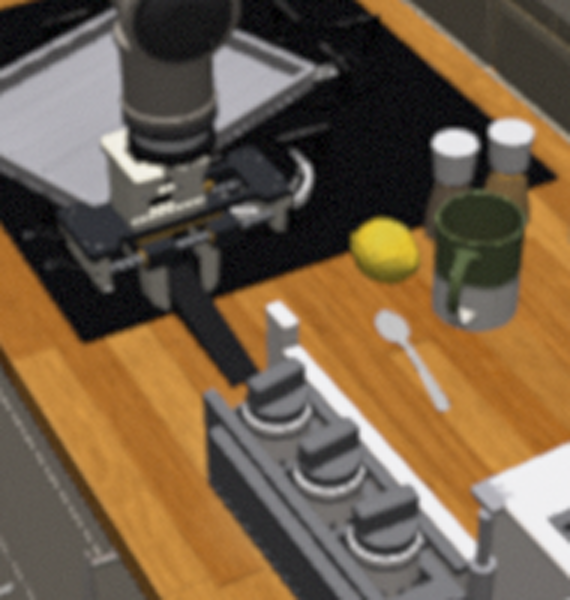

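```bash
python3 - <<'E'
from h import *
t=cap("top")
f=lambda x,y:(230+x/2.7-.3,160+y/2.7-.3)
for p,z in(((274,285),24),((274,317),23),((170,282),35),((170,318),30),((337,310),13),((385,400),20)): print(p,np.round(plane(t,*f(*p),z),1))
E
```

```text
(274, 285) [ 478.4 -127.8   24. ]
(274, 317) [ 451.9 -127.9   23. ]
(170, 282) [478.6 -42.3  35. ]
(170, 318) [449.6 -42.6  30. ]
(337, 310) [ 459.4 -180.4   13. ]
(385, 400) [ 384.5 -219.1   20. ]
```

>>> {"method": "arm_command", "body": {
  "targets": [
    {"x":0,"y":-3,"z":-1,"roll":0},
    {"x":0,"y":-3,"z":-2,"roll":0},
    {"x":0,"y":-5,"z":-2,"roll":0},
    {"x":0,"y":-7,"z":-2,"roll":0},
    {"x":0,"y":-8.5,"z":-2,"roll":0},
    {"x":0,"y":-9,"z":-2,"roll":0},
    {"x":0,"y":-9,"z":-2,"roll":0}
  ]
}}

```text
time: 9.9
tool_pos: [463.7, -92.9, 3.6]
tcp_rot: [3.141, 0.0, 1.58]
contact_force: [-0.4, -0.0, -0.8]
grip_width: 30.1
```

>>> {"method": "arm_command", "body": {
  "targets": [
    {"x":0,"y":-0.3,"z":0,"roll":0},
    {"x":0,"y":-0.6,"z":0,"roll":0},
    {"x":0,"y":-0.9,"z":0,"roll":0},
    {"x":0,"y":-0.9,"z":0,"roll":0}
  ]
}}

```text
time: 10.23
tool_pos: [463.6, -100.9, 3.5]
tcp_rot: [3.141, 0.0, 1.584]
contact_force: [0.1, -0.7, -1.1]
grip_width: 29.6
```

```bash
python3 - <<'E'
from h import *
t=cap("top");s=cap("side")
crop(t,230,160,520,360,2.7,"t9");crop(s,220,150,410,350,3,"s9")
E
python3 st.py
```

```text
10.33 [ 463.5 -100.7    3.4] [ 3.142 -0.     1.584] jaw 0.8 F [ 0.4 -0.1 -0.4] M [-0.08  0.03 -0.01] w 30.4 q [-0.38  0.57  1.91  0.    0.66 -0.39]
```

View pics/s9.png

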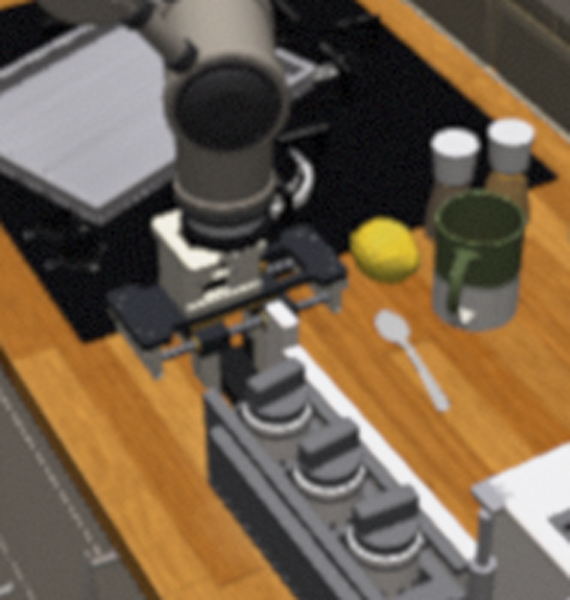

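View pics/t9.png

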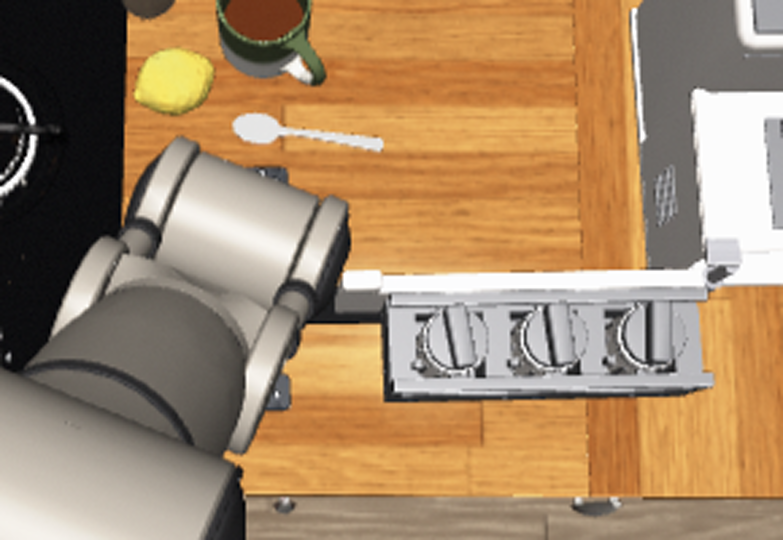

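Wedge is under the panel (thin end hidden beneath it), no contact yet. Advance slowly.

>>> {"method": "arm_command", "body": {
  "targets": [
    {"x":0,"y":-0.2,"z":0,"roll":0},
    {"x":0,"y":-0.4,"z":0,"roll":0},
    {"x":0,"y":-0.6,"z":0,"roll":0},
    {"x":0,"y":-0.6,"z":0,"roll":0}
  ]
}}

```text
time: 10.67
tool_pos: [463.4, -107.1, 3.3]
tcp_rot: [-3.141, -0.0, 1.584]
contact_force: [0.4, 0.3, -2.4]
grip_width: 29.8
```

>>> {"method": "arm_command", "body": {
  "targets": [
    {"x":0,"y":-0.2,"z":0,"roll":0},
    {"x":0,"y":-0.4,"z":0,"roll":0},
    {"x":0,"y":-0.4,"z":0,"roll":0}
  ]
}}

```text
time: 10.92
tool_pos: [462.4, -109.4, 3.0]
tcp_rot: [-3.139, -0.003, 1.583]
contact_force: [-0.1, 8.7, -1.3]
grip_width: 29.5
```

>>> {"method": "arm_command", "body": {
  "targets": [
    {"x":0,"y":-0.2,"z":0,"roll":0},
    {"x":0,"y":-0.3,"z":0,"roll":0},
    {"x":0,"y":-0.3,"z":0,"roll":0}
  ]
}}

```text
time: 11.17
tool_pos: [462.0, -110.4, 2.9]
tcp_rot: [-3.138, -0.005, 1.583]
contact_force: [1.0, 20.3, 1.1]
grip_width: 30.1
```

>>> {"method": "arm_command", "body": {
  "targets": [
    {"x":0,"y":-0.15,"z":0,"roll":0},
    {"x":0,"y":-0.15,"z":0,"roll":0},
    {"x":0,"y":-0.15,"z":0,"roll":0}
  ]
}}

```text
time: 11.42
tool_pos: [461.7, -110.9, 2.9]
tcp_rot: [-3.138, -0.007, 1.583]
contact_force: [2.2, 24.7, 1.5]
grip_width: 29.8
```

Release (finger gap modest, no lateral motion), then raise.

>>> {"method": "arm_command", "body": {
  "targets": [
    {"x":0,"y":0,"z":0,"roll":0},
    {"x":0,"y":0,"z":0,"roll":0},
    {"x":0,"y":0,"z":0,"roll":0},
    {"x":0,"y":0,"z":0,"roll":0},
    {"x":0,"y":0,"z":0,"roll":0}
  ],
  "fingers": 0.65
}}

```text
time: 11.83
tool_pos: [463.7, -115.9, 3.5]
tcp_rot: [3.141, 0.0, 1.583]
contact_force: [-0.3, -0.8, -0.2]
grip_width: 57.2
```

>>> {"method": "arm_command", "body": {
  "targets": [
    {"x":0.1,"y":0.5,"z":0.5,"roll":0},
    {"x":0.2,"y":1,"z":3,"roll":0},
    {"x":0.2,"y":2,"z":6,"roll":0},
    {"x":0.2,"y":4,"z":10,"roll":0},
    {"x":0.2,"y":8,"z":12,"roll":0},
    {"x":0.2,"y":12,"z":14,"roll":0},
    {"x":0.2,"y":16,"z":16,"roll":0},
    {"x":0.2,"y":16,"z":16,"roll":0}
  ]
}}

```text
time: 12.5
tool_pos: [466.2, 48.5, 166.7]
tcp_rot: [3.136, -0.001, 1.586]
contact_force: [0.1, 0.4, 0.3]
grip_width: 59.6
```

>>> {"method": "arm_command", "body": {
  "targets": [
    {"x":-4,"y":3,"z":3,"roll":0},
    {"x":-6,"y":6,"z":5,"roll":0},
    {"x":-6,"y":10,"z":5,"roll":0},
    {"x":-6,"y":10,"z":5,"roll":0},
    {"x":-6,"y":10,"z":5,"roll":0}
  ]
}}

```text
time: 12.92
tool_pos: [405.1, 146.5, 214.1]
tcp_rot: [3.14, -0.0, 1.588]
contact_force: [0.1, -0.6, -0.5]
grip_width: 59.2
```

```bash
python3 - <<'E'
from h import *
t=cap("top");s=cap("side")
crop(t,280,160,520,340,3.3,"t10");crop(s,220,150,410,350,3,"s10")
E
python3 st.py
```

```text
13.02 [405.5 144.1 213.1] [-3.141e+00  1.000e-03  1.585e+00] jaw 0.8 F [0.2 0.1 0. ] M [-0.07  0.05  0.  ] w 60.0 q [ 0.16  0.18  1.79 -0.    1.17  0.15]
```

View pics/s10.png

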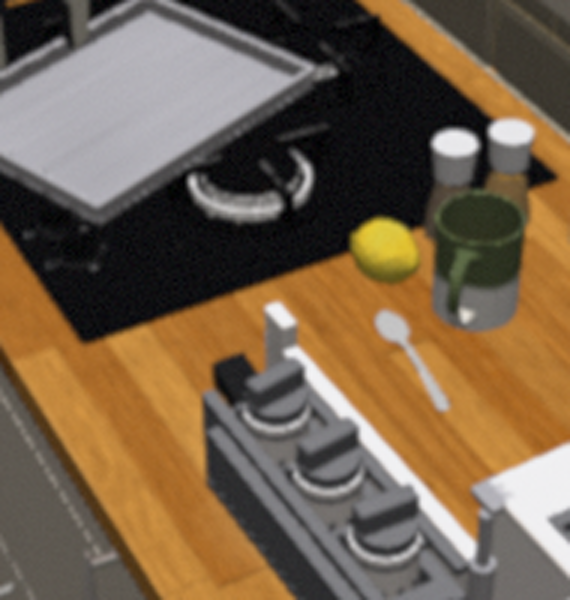

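View pics/t10.png

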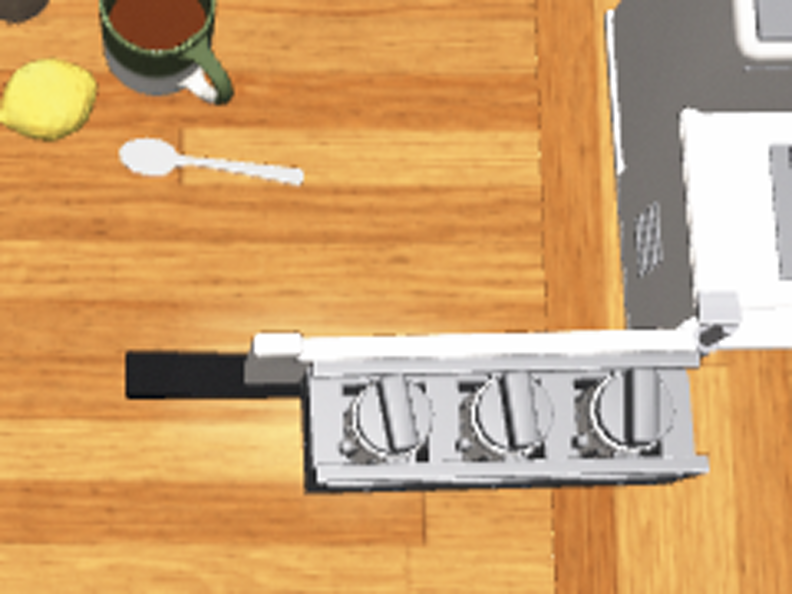

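```bash
python3 - <<'E'
from h import *
t=cap("top")
crop(t,370,255,490,315,6.6,"t11")
s=cap("side"); crop(s,280,250,390,350,6,"s11")
E
```

```text
(no output)
```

View pics/t11.png

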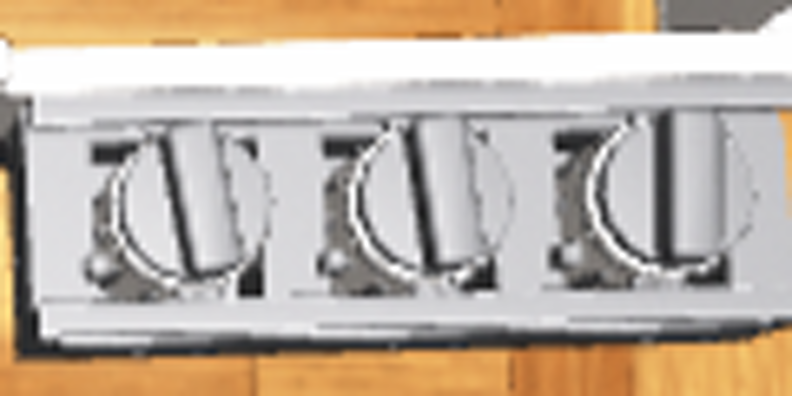

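View pics/s11.png

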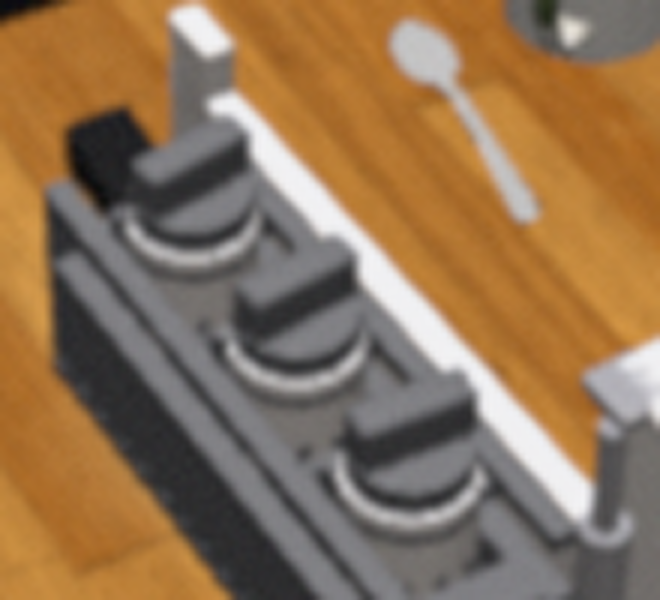

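```bash
python3 - <<'E'
from h import *
t=cap("top");s=cap("side")
f=lambda x,y:(370+x/6.6-.42,255+y/6.6-.42); g=lambda x,y:(280+x/6-.42,250+y/6-.42)
for p,q in(((206,195),(190,152)),((447,191),(297,275)),((697,182),(415,408))):
    print(np.round(plane(t,*f(*p),158),1), np.round(plane(s,*g(*q),158),1),np.round(tri(t,f(*p),s,g(*q))[0],1))
E
```

```text
[ 420.5 -265.   158. ] [ 418.5 -265.6  158. ] [ 419.8 -264.9  157.1]
[ 422.2 -337.5  158. ] [ 421.  -340.1  158. ] [ 422.4 -337.9  155.5]
[ 425.4 -412.8  158. ] [ 424.2 -414.7  158. ] [ 425.4 -413.2  156.1]
```

>>> {"method": "arm_command", "body": {
  "targets": [
    {"x":3,"y":-4,"z":2,"roll":-0.12},
    {"x":4,"y":-8,"z":2,"roll":-0.24},
    {"x":4,"y":-12,"z":2,"roll":-0.36},
    {"x":4,"y":-16,"z":2,"roll":-0.48},
    {"x":4,"y":-20,"z":2,"roll":-0.6},
    {"x":4,"y":-24,"z":2,"roll":-0.72},
    {"x":4,"y":-27,"z":2,"roll":-0.84},
    {"x":4,"y":-27,"z":2,"roll":-0.96}
  ],
  "fingers": 0.5
}}

```text
time: 13.88
tool_pos: [445.1, -132.1, 232.9]
tcp_rot: [3.14, 0.002, 0.611]
contact_force: [0.2, 0.5, 1.2]
grip_width: 45.7
```

>>> {"method": "arm_command", "body": {
  "targets": [
    {"x":-2.5,"y":-4,"z":0,"roll":-0.12},
    {"x":-2.5,"y":-8,"z":0,"roll":-0.24},
    {"x":-2.5,"y":-12,"z":0,"roll":-0.36},
    {"x":-2.5,"y":-13.9,"z":0,"roll":-0.47},
    {"x":-2.5,"y":-13.9,"z":0,"roll":-0.47},
    {"x":-2.5,"y":-13.9,"z":0,"roll":-0.47}
  ]
}}

```text
time: 14.38
tool_pos: [419.6, -266.0, 232.6]
tcp_rot: [-3.14, 0.001, 0.151]
contact_force: [-0.3, 0.6, -0.6]
grip_width: 46.0
```

```bash
python3 st.py
```

```text
14.38 [ 419.6 -266.   232.6] [-3.14e+00  1.00e-03  1.51e-01] jaw -81.3 F [-0.3  0.6 -0.6] M [-0.02  0.22  0.02] w 46.0 q [-0.72  0.29  1.59  0.    1.27  0.7 ]
```

>>> {"method": "arm_command", "body": {
  "targets": [
    {"x":0,"y":0,"z":-3,"roll":0},
    {"x":0,"y":0,"z":-6,"roll":0},
    {"x":0,"y":0,"z":-8,"roll":0},
    {"x":0,"y":0,"z":-8,"roll":0},
    {"x":0,"y":0,"z":-8,"roll":0}
  ]
}}

```text
time: 14.8
tool_pos: [420.1, -263.5, 153.1]
tcp_rot: [-3.14, 0.001, 0.156]
contact_force: [0.2, -0.4, -0.0]
grip_width: 46.0
```

```bash
python3 - <<'E'
from h import *
s=cap("side"); crop(s,250,200,400,340,5,"s12")
E
python3 st.py
```

```text
14.85 [ 420.9 -264.2  154.3] [ 3.141 -0.     0.155] jaw -81.1 F [0.1 0.2 0.4] M [-0.13  0.15 -0.02] w 45.9 q [-0.71  0.36  1.71  0.    1.07  0.7 ]
```

View pics/s12.png

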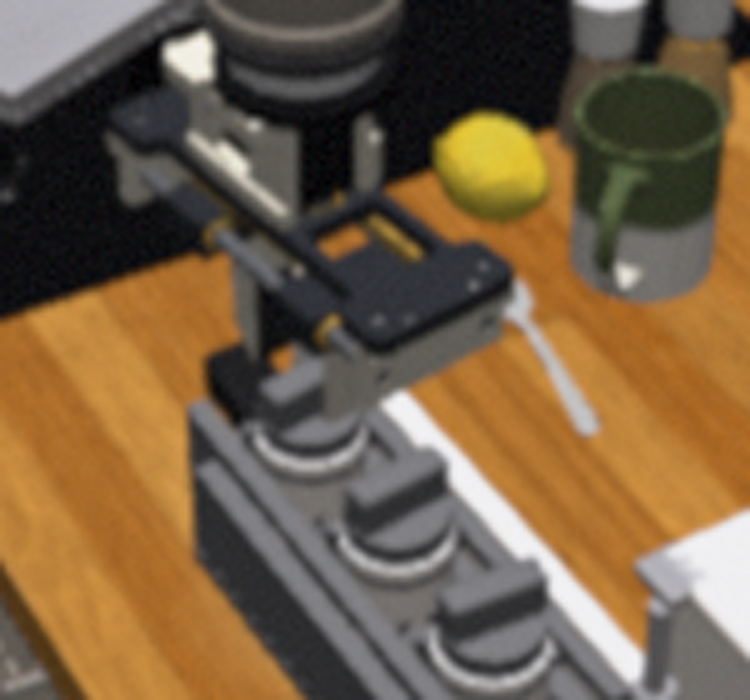

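>>> {"method": "arm_command", "body": {
  "targets": [
    {"x":0,"y":0,"z":-0.8,"roll":0},
    {"x":0,"y":0,"z":-1.3,"roll":0},
    {"x":0,"y":0,"z":-1.3,"roll":0}
  ]
}}

```text
time: 15.1
tool_pos: [420.4, -264.2, 140.1]
tcp_rot: [-3.141, 0.0, 0.154]
contact_force: [-0.9, 0.9, -0.4]
grip_width: 45.7
```

>>> {"method": "arm_command", "body": {
  "targets": [
    {"x":0,"y":0,"z":0,"roll":0},
    {"x":0,"y":0,"z":0,"roll":0},
    {"x":0,"y":0,"z":0,"roll":0},
    {"x":0,"y":0,"z":0,"roll":0},
    {"x":0,"y":0,"z":0,"roll":0}
  ],
  "fingers": 0
}}

```text
time: 15.52
tool_pos: [420.6, -264.5, 140.6]
tcp_rot: [3.141, -0.0, 0.154]
contact_force: [-0.2, 0.4, 0.7]
grip_width: 17.5
```

```bash
python3 st.py
```

```text
15.52 [ 420.6 -264.5  140.6] [ 3.141 -0.     0.154] jaw -81.2 F [-0.2  0.4  0.7] M [-0.01  0.15  0.06] w 17.5 q [-0.72  0.38  1.73 -0.    1.03  0.7 ]
```

>>> {"method": "arm_command", "body": {
  "targets": [
    {"x":0,"y":0,"z":0,"roll":0},
    {"x":0,"y":0,"z":0,"roll":0.1},
    {"x":0,"y":0,"z":0,"roll":0.2},
    {"x":0,"y":0,"z":0,"roll":0.3},
    {"x":0,"y":0,"z":0,"roll":0.4},
    {"x":0,"y":0,"z":0,"roll":0.5},
    {"x":0,"y":0,"z":0,"roll":0.6},
    {"x":0,"y":0,"z":0,"roll":0.65}
  ]
}}

```text
time: 16.18
tool_pos: [420.6, -264.8, 140.5]
tcp_rot: [3.141, 0.0, 0.809]
contact_force: [0.0, -0.8, -0.1]
grip_width: 15.6
```

```bash
python3 st.py
```

```text
16.18 [ 420.6 -264.8  140.5] [3.141 0.    0.809] jaw -43.7 F [ 0.  -0.8 -0.1] M [-0.35  0.1  -0.08] w 15.6 q [-0.72  0.38  1.73 -0.    1.03  0.05]
```

>>> {"method": "arm_command", "body": {
  "targets": [
    {"x":0,"y":0,"z":0,"roll":0.1},
    {"x":0,"y":0,"z":0,"roll":0.2},
    {"x":0,"y":0,"z":0,"roll":0.3},
    {"x":0,"y":0,"z":0,"roll":0.4},
    {"x":0,"y":0,"z":0,"roll":0.5},
    {"x":0,"y":0,"z":0,"roll":0.6},
    {"x":0,"y":0,"z":0,"roll":0.66},
    {"x":0,"y":0,"z":0,"roll":0.66}
  ]
}}

```text
time: 16.85
tool_pos: [420.7, -264.8, 140.5]
tcp_rot: [3.141, 0.001, 1.466]
contact_force: [0.1, -0.4, 0.5]
grip_width: 15.7
```

```bash
python3 st.py;python3 - <<'E'
from h import *
s=cap("side"); crop(s,250,200,400,340,5,"s13")
E
```

```text
16.85 [ 420.7 -264.8  140.5] [3.141e+00 1.000e-03 1.466e+00] jaw -6.0 F [ 0.1 -0.4  0.5] M [-0.22 -0.05 -0.02] w 15.7 q [-0.72  0.38  1.73 -0.    1.03 -0.61]
```

View pics/s13.png

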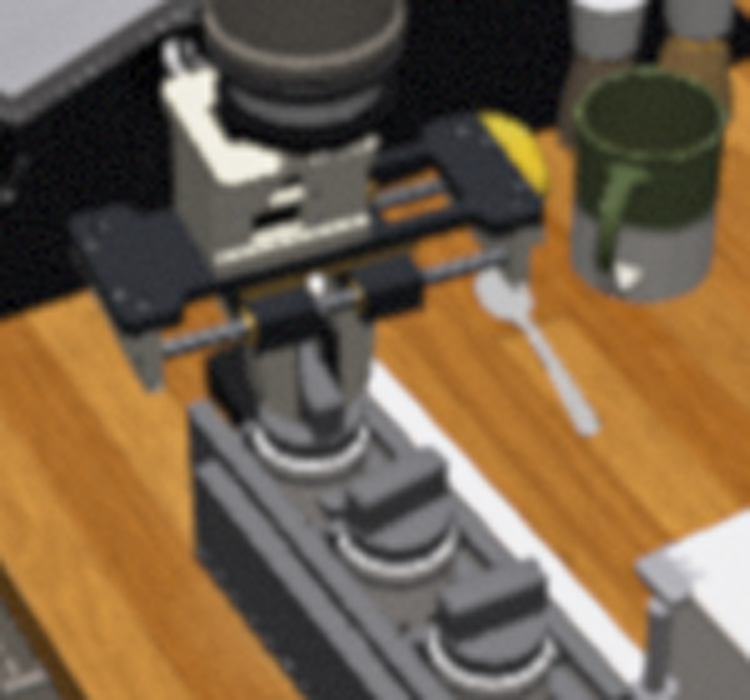

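>>> {"method": "arm_command", "body": {
  "targets": [
    {"x":0,"y":0,"z":0.7,"roll":0},
    {"x":0,"y":0,"z":1.4,"roll":0},
    {"x":0,"y":0,"z":2,"roll":0}
  ]
}}

```text
time: 17.15
tool_pos: [420.5, -264.4, 161.2]
tcp_rot: [-3.142, -0.0, 1.463]
contact_force: [-0.3, -0.4, -2.0]
grip_width: 15.9
```

>>> {"method": "arm_command", "body": {
  "targets": [
    {"x":0,"y":0,"z":2,"roll":0},
    {"x":0,"y":0,"z":4,"roll":0},
    {"x":0,"y":0,"z":6,"roll":0},
    {"x":0,"y":0,"z":8,"roll":0},
    {"x":0,"y":0,"z":10,"roll":0},
    {"x":0,"y":0,"z":12,"roll":0},
    {"x":0,"y":0,"z":12,"roll":0}
  ]
}}

```text
time: 17.73
tool_pos: [421.7, -265.4, 284.8]
tcp_rot: [3.135, 0.004, 1.463]
contact_force: [-0.1, -0.2, -1.4]
grip_width: 15.8
```

```bash
python3 st.py;python3 - <<'E'
from h import *
s=cap("side"); crop(s,220,150,400,340,3.1,"s14")
E
```

```text
17.73 [ 421.7 -265.4  284.8] [3.135 0.004 1.463] jaw -6.2 F [-0.1 -0.2 -1.4] M [-0.11  0.05  0.04] w 15.8 q [-0.72  0.25  1.5   0.    1.39 -0.61]
```

View pics/s14.png

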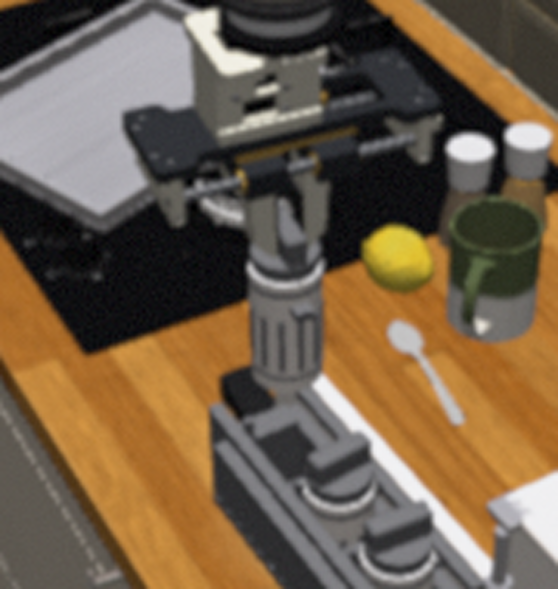

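>>> {"method": "arm_command", "body": {
  "targets": [
    {"x":1,"y":3.5,"z":0,"roll":0},
    {"x":2,"y":7,"z":0,"roll":0},
    {"x":3,"y":11,"z":0,"roll":0},
    {"x":4,"y":15,"z":0,"roll":0},
    {"x":5,"y":19,"z":0,"roll":0},
    {"x":6,"y":23,"z":0,"roll":0},
    {"x":7,"y":26,"z":0,"roll":0},
    {"x":7,"y":27,"z":0,"roll":0}
  ]
}}

```text
time: 18.45
tool_pos: [490.7, 9.7, 278.8]
tcp_rot: [-3.14, -0.002, 1.467]
contact_force: [-0.1, -1.5, -2.5]
grip_width: 15.7
```

>>> {"method": "arm_command", "body": {
  "targets": [
    {"x":2,"y":3.5,"z":0,"roll":0},
    {"x":4,"y":7,"z":0,"roll":0},
    {"x":6,"y":11,"z":0,"roll":0},
    {"x":8,"y":15,"z":0,"roll":0},
    {"x":10,"y":19,"z":0,"roll":0},
    {"x":11.5,"y":23,"z":0,"roll":0},
    {"x":12.1,"y":26,"z":0,"roll":0},
    {"x":12.1,"y":27.5,"z":0,"roll":0}
  ]
}}

```text
time: 19.12
tool_pos: [611.7, 284.8, 277.1]
tcp_rot: [-3.138, -0.0, 1.466]
contact_force: [0.7, -0.9, -2.3]
grip_width: 16.0
```

```bash
python3 st.py;python3 - <<'E'
from h import *
s=cap("side"); crop(s,120,20,420,245,2.6,"s15")
E
```

```text
19.12 [611.7 284.8 277.1] [-3.138 -0.     1.466] jaw -6.0 F [ 0.7 -0.9 -2.3] M [-0.22  0.08 -0.01] w 16.0 q [0.32 0.61 0.95 0.   1.59 0.43]
```

View pics/s15.png

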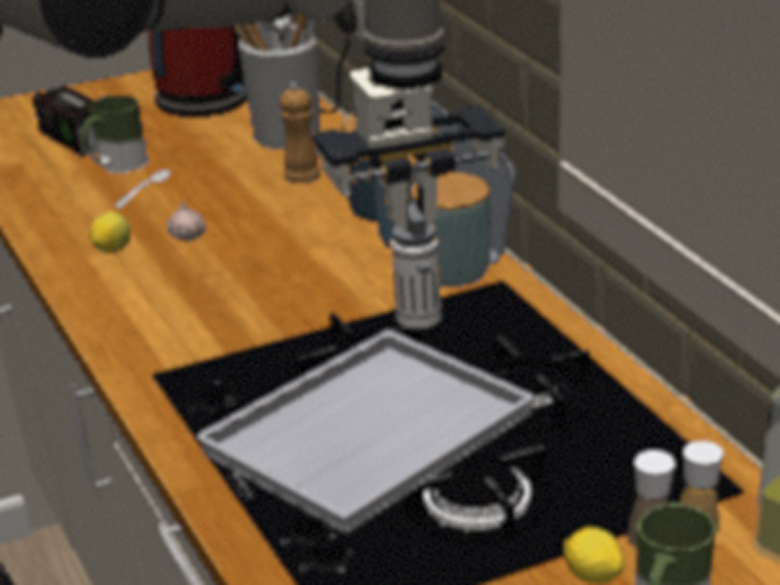

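>>> {"method": "arm_command", "body": {
  "targets": [
    {"x":0,"y":0,"z":-2,"roll":0},
    {"x":0,"y":0,"z":-4,"roll":0},
    {"x":0,"y":0,"z":-6,"roll":0},
    {"x":0,"y":0,"z":-8,"roll":0},
    {"x":0,"y":0,"z":-9.5,"roll":0},
    {"x":0,"y":0,"z":-10,"roll":0},
    {"x":0,"y":0,"z":-10.4,"roll":0},
    {"x":0,"y":0,"z":-10.4,"roll":0}
  ]
}}

```text
time: 19.83
tool_pos: [611.3, 279.8, 175.7]
tcp_rot: [-3.141, 0.001, 1.463]
contact_force: [-0.4, -0.4, -1.8]
grip_width: 15.6
```

>>> {"method": "arm_command", "body": {
  "targets": [
    {"x":0,"y":0,"z":-0.2,"roll":0},
    {"x":0,"y":0,"z":-0.4,"roll":0},
    {"x":0,"y":0,"z":-0.5,"roll":0}
  ]
}}

```text
time: 20.08
tool_pos: [611.8, 280.6, 172.0]
tcp_rot: [3.14, -0.0, 1.464]
contact_force: [-0.0, 0.6, -1.4]
grip_width: 15.4
```

>>> {"method": "arm_command", "body": {
  "targets": [
    {"x":0,"y":0,"z":-0.2,"roll":0},
    {"x":0,"y":0,"z":-0.4,"roll":0},
    {"x":0,"y":0,"z":-0.4,"roll":0}
  ]
}}

```text
time: 20.33
tool_pos: [612.0, 280.7, 169.5]
tcp_rot: [3.139, -0.001, 1.464]
contact_force: [-0.9, -0.0, 5.3]
grip_width: 15.3
```

Contact with the tray floor. Release, raise, head back to filter B.

>>> {"method": "arm_command", "body": {
  "targets": [
    {"x":0,"y":0,"z":0.1,"roll":0},
    {"x":0,"y":0,"z":0.1,"roll":0},
    {"x":0,"y":0,"z":0.1,"roll":0},
    {"x":0,"y":0,"z":0.1,"roll":0}
  ],
  "fingers": 0.5
}}

```text
time: 20.67
tool_pos: [611.5, 280.6, 168.4]
tcp_rot: [3.141, -0.0, 1.464]
contact_force: [-0.0, -0.7, -0.1]
grip_width: 37.9
```

>>> {"method": "arm_command", "body": {
  "targets": [
    {"x":0,"y":0,"z":1.5,"roll":0},
    {"x":0,"y":0,"z":4,"roll":0},
    {"x":0,"y":0,"z":7,"roll":0},
    {"x":-3,"y":-4,"z":8,"roll":-0.1},
    {"x":-6,"y":-8,"z":8,"roll":-0.2},
    {"x":-8,"y":-12,"z":8,"roll":-0.3},
    {"x":-10,"y":-16,"z":8,"roll":-0.4},
    {"x":-11,"y":-20,"z":8,"roll":-0.5}
  ]
}}

```text
time: 21.33
tool_pos: [506.9, 101.1, 248.5]
tcp_rot: [3.142, -0.0, 0.96]
contact_force: [1.9, 0.4, 0.6]
grip_width: 45.9
```

```bash
python3 st.py;python3 - <<'E'
from h import *
s=cap("side","s16"); t=cap("top"); crop(t,280,160,520,340,3.3,"t16")
E
```

```text
21.33 [506.9 101.1 248.5] [ 3.142 -0.     0.96 ] jaw -35.0 F [1.9 0.4 0.6] M [-0.11  0.03 -0.01] w 45.9 q [0.05 0.31 1.51 0.   1.32 0.66]
```

View pics/s16.png

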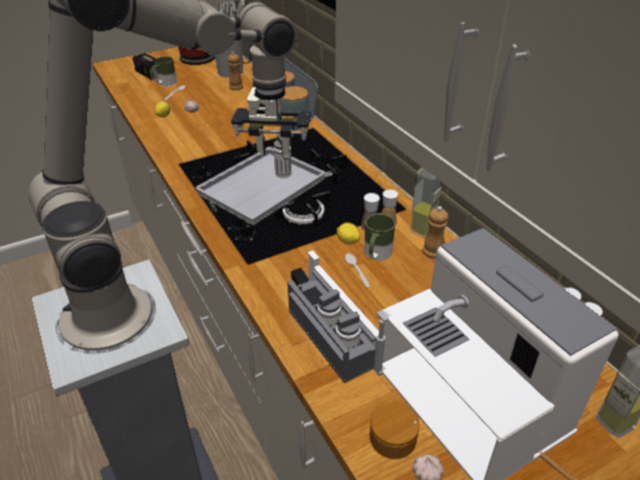

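View pics/t16.png

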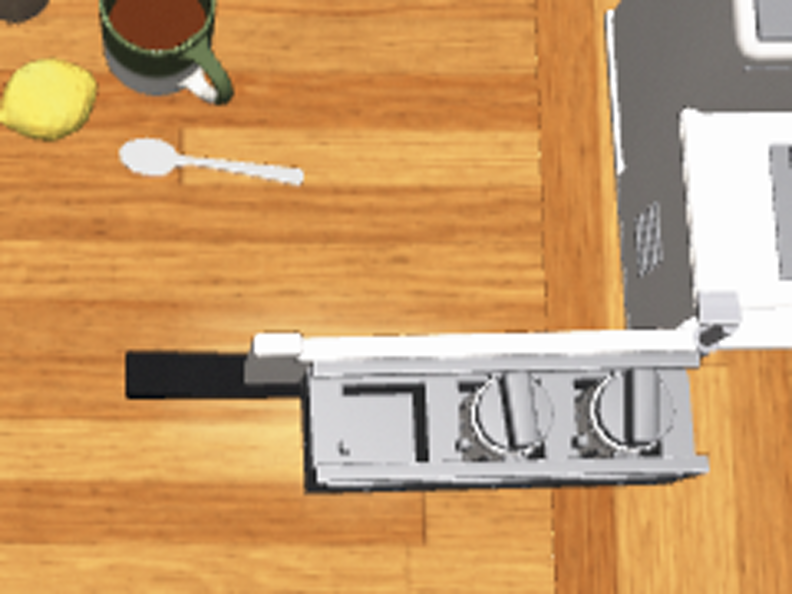

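>>> {"method": "arm_command", "body": {
  "targets": [
    {"x":-1,"y":-4,"z":0,"roll":-0.1},
    {"x":-2,"y":-8,"z":0,"roll":-0.2},
    {"x":-3,"y":-12,"z":0,"roll":-0.3},
    {"x":-4,"y":-16,"z":0,"roll":-0.4},
    {"x":-5,"y":-20,"z":0,"roll":-0.5},
    {"x":-6,"y":-24,"z":0,"roll":-0.6},
    {"x":-7,"y":-28,"z":0,"roll":-0.7},
    {"x":-8,"y":-32,"z":0,"roll":-0.82}
  ]
}}

```text
time: 22.1
tool_pos: [428.5, -219.7, 248.6]
tcp_rot: [3.141, -0.001, 0.14]
contact_force: [0.5, 0.3, 0.7]
grip_width: 46.2
```

```bash
python3 st.py
```

```text
22.1 [ 428.5 -219.7  248.6] [ 3.141e+00 -1.000e-03  1.400e-01] jaw -82.0 F [0.5 0.3 0.7] M [-0.06  0.04  0.01] w 46.2 q [-0.63  0.24  1.6   0.    1.3   0.8 ]
```

>>> {"method": "arm_command", "body": {
  "targets": [
    {"x":-0.3,"y":-4,"z":0,"roll":0},
    {"x":-0.6,"y":-8,"z":0,"roll":0},
    {"x":-0.6,"y":-11.8,"z":0,"roll":0},
    {"x":-0.6,"y":-11.8,"z":-3,"roll":0},
    {"x":-0.6,"y":-11.8,"z":-6,"roll":0},
    {"x":-0.6,"y":-11.8,"z":-8,"roll":0},
    {"x":-0.6,"y":-11.8,"z":-8,"roll":0},
    {"x":-0.6,"y":-11.8,"z":-8,"roll":0}
  ]
}}

```text
time: 22.77
tool_pos: [423.0, -335.8, 167.9]
tcp_rot: [-3.14, 0.001, 0.144]
contact_force: [0.1, -0.3, 1.0]
grip_width: 45.8
```

```bash
python3 st.py;python3 - <<'E'
from h import *
s=cap("side"); crop(s,250,200,400,340,5,"s17")
E
```

```text
22.77 [ 423.  -335.8  167.9] [-3.14e+00  1.00e-03  1.44e-01] jaw -81.7 F [ 0.1 -0.3  1. ] M [-0.05  0.16 -0.04] w 45.8 q [-0.81  0.42  1.57  0.    1.15  0.61]
```

View pics/s17.png

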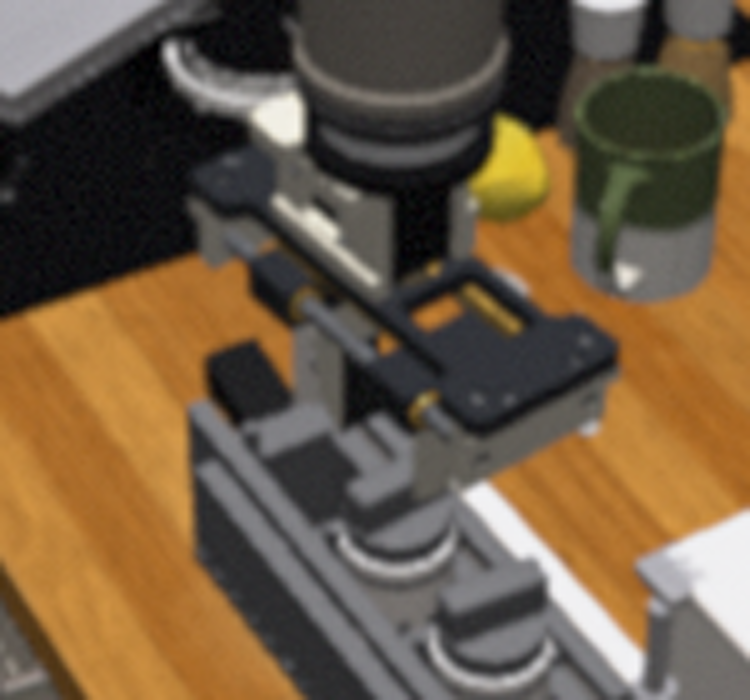

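>>> {"method": "arm_command", "body": {
  "targets": [
    {"x":0,"y":-0.1,"z":-1,"roll":0},
    {"x":0,"y":-0.1,"z":-2,"roll":0},
    {"x":0,"y":-0.1,"z":-2.7,"roll":0},
    {"x":0,"y":-0.1,"z":-2.7,"roll":0}
  ]
}}

```text
time: 23.15
tool_pos: [422.2, -336.4, 139.9]
tcp_rot: [-3.14, 0.002, 0.144]
contact_force: [1.0, 0.2, 0.4]
grip_width: 45.8
```

>>> {"method": "arm_command", "body": {
  "targets": [
    {"x":0,"y":0,"z":0,"roll":0},
    {"x":0,"y":0,"z":0,"roll":0},
    {"x":0,"y":0,"z":0,"roll":0},
    {"x":0,"y":0,"z":0,"roll":0},
    {"x":0,"y":0,"z":0,"roll":0},
    {"x":0,"y":0,"z":0,"roll":0}
  ],
  "fingers": 0
}}

```text
time: 23.65
tool_pos: [423.0, -337.3, 141.7]
tcp_rot: [3.141, -0.0, 0.144]
contact_force: [0.2, 0.6, 0.6]
grip_width: 15.5
```

```bash
python3 st.py
```

```text
23.65 [ 423.  -337.3  141.7] [ 3.141 -0.     0.144] jaw -81.8 F [0.2 0.6 0.6] M [-0.03  0.13 -0.  ] w 15.5 q [-0.81  0.45  1.6  -0.    1.08  0.61]
```

Gripped (15.5 mm). Turn ~75.5° anticlockwise and lift.

>>> {"method": "arm_command", "body": {
  "targets": [
    {"x":0,"y":0,"z":0,"roll":0.1},
    {"x":0,"y":0,"z":0,"roll":0.2},
    {"x":0,"y":0,"z":0,"roll":0.3},
    {"x":0,"y":0,"z":0,"roll":0.4},
    {"x":0,"y":0,"z":0,"roll":0.5},
    {"x":0,"y":0,"z":0,"roll":0.6},
    {"x":0,"y":0,"z":0,"roll":0.66},
    {"x":0,"y":0,"z":0,"roll":0.66}
  ]
}}

```text
time: 24.32
tool_pos: [422.9, -337.3, 141.7]
tcp_rot: [3.141, 0.0, 0.806]
contact_force: [1.0, -0.3, 1.6]
grip_width: 15.7
```

>>> {"method": "arm_command", "body": {
  "targets": [
    {"x":0,"y":0,"z":0,"roll":0.1},
    {"x":0,"y":0,"z":0,"roll":0.2},
    {"x":0,"y":0,"z":0,"roll":0.3},
    {"x":0,"y":0,"z":0,"roll":0.4},
    {"x":0,"y":0,"z":0,"roll":0.5},
    {"x":0,"y":0,"z":0,"roll":0.6},
    {"x":0,"y":0,"z":0,"roll":0.66},
    {"x":0,"y":0,"z":0,"roll":0.66}
  ]
}}

```text
time: 24.98
tool_pos: [423.0, -337.3, 141.7]
tcp_rot: [3.141, 0.0, 1.464]
contact_force: [-0.2, -0.7, 2.6]
grip_width: 15.5
```

```bash
python3 st.py;python3 - <<'E'
from h import *
s=cap("side"); crop(s,250,200,400,340,5,"s18")
E
```

```text
24.98 [ 423.  -337.3  141.7] [3.141 0.    1.464] jaw -6.1 F [-0.2 -0.7  2.6] M [-0.03  0.1   0.02] w 15.5 q [-0.81  0.45  1.6   0.    1.08 -0.71]
```

View pics/s18.png

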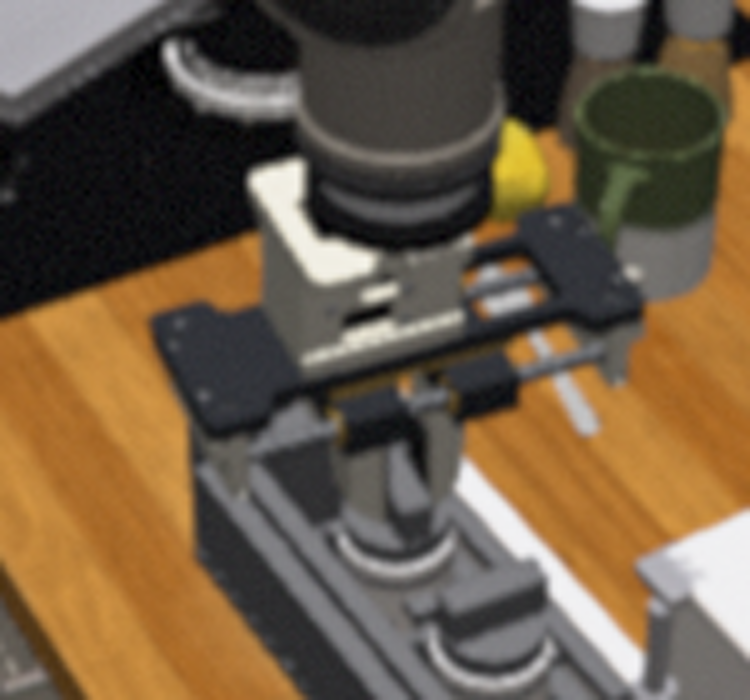

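>>> {"method": "arm_command", "body": {
  "targets": [
    {"x":0,"y":0,"z":0.7,"roll":0},
    {"x":0,"y":0,"z":1.4,"roll":0},
    {"x":0,"y":0,"z":2,"roll":0}
  ]
}}

```text
time: 25.28
tool_pos: [422.8, -337.1, 162.0]
tcp_rot: [-3.142, -0.0, 1.462]
contact_force: [1.1, 0.4, -2.7]
grip_width: 15.7
```

>>> {"method": "arm_command", "body": {
  "targets": [
    {"x":0,"y":0,"z":2,"roll":0},
    {"x":0,"y":0,"z":4,"roll":0},
    {"x":0,"y":0,"z":6,"roll":0},
    {"x":0,"y":0,"z":8,"roll":0},
    {"x":0,"y":0,"z":10,"roll":0},
    {"x":0,"y":0,"z":12,"roll":0},
    {"x":0,"y":0,"z":12,"roll":0}
  ]
}}

```text
time: 25.87
tool_pos: [423.9, -338.3, 286.0]
tcp_rot: [3.135, 0.005, 1.463]
contact_force: [0.7, -0.3, -0.7]
grip_width: 15.8
```

```bash
python3 st.py;python3 - <<'E'
from h import *
s=cap("side"); crop(s,220,150,400,340,3.1,"s19")
E
```

```text
25.87 [ 423.9 -338.3  286. ] [3.135 0.005 1.463] jaw -6.2 F [ 0.7 -0.3 -0.7] M [-0.09  0.08  0.04] w 15.8 q [-0.81  0.33  1.38  0.    1.43 -0.71]
```

View pics/s19.png

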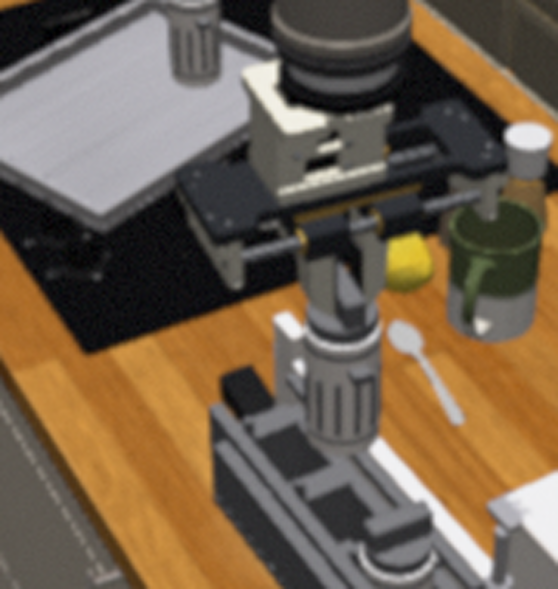

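>>> {"method": "arm_command", "body": {
  "targets": [
    {"x":1,"y":3.5,"z":0,"roll":0},
    {"x":2,"y":7,"z":0,"roll":0},
    {"x":3,"y":11,"z":0,"roll":0},
    {"x":4,"y":15,"z":0,"roll":0},
    {"x":5,"y":19,"z":0,"roll":0},
    {"x":6,"y":23,"z":0,"roll":0},
    {"x":7,"y":26.5,"z":0,"roll":0},
    {"x":7,"y":30,"z":0,"roll":0}
  ]
}}

```text
time: 26.58
tool_pos: [493.2, -35.0, 279.7]
tcp_rot: [-3.14, -0.0, 1.464]
contact_force: [0.0, 0.2, -1.1]
grip_width: 15.3
```

>>> {"method": "arm_command", "body": {
  "targets": [
    {"x":0.5,"y":3.5,"z":0,"roll":0},
    {"x":1,"y":7,"z":0,"roll":0},
    {"x":1.5,"y":11,"z":0,"roll":0},
    {"x":2,"y":15,"z":0,"roll":0},
    {"x":2.5,"y":19,"z":0,"roll":0},
    {"x":3,"y":23,"z":0,"roll":0},
    {"x":3.5,"y":26.5,"z":0,"roll":0},
    {"x":3.5,"y":28.7,"z":0,"roll":0}
  ]
}}

```text
time: 27.25
tool_pos: [527.2, 253.3, 279.2]
tcp_rot: [-3.139, 0.0, 1.465]
contact_force: [-0.4, -0.5, -1.4]
grip_width: 15.6
```

>>> {"method": "arm_command", "body": {
  "targets": [
    {"x":0,"y":0,"z":-2,"roll":0},
    {"x":0,"y":0,"z":-4,"roll":0},
    {"x":0,"y":0,"z":-6,"roll":0},
    {"x":0,"y":0,"z":-8,"roll":0},
    {"x":0,"y":0,"z":-9,"roll":0},
    {"x":0,"y":0,"z":-9.5,"roll":0},
    {"x":0,"y":0,"z":-9.5,"roll":0}
  ]
}}

```text
time: 27.83
tool_pos: [527.1, 249.6, 184.8]
tcp_rot: [-3.139, 0.001, 1.464]
contact_force: [-0.5, -1.4, -1.8]
grip_width: 15.5
```

```bash
python3 st.py;python3 - <<'E'
from h import *
s=cap("side"); crop(s,120,20,420,245,2.6,"s20")
E
```

```text
27.83 [527.1 249.6 184.8] [-3.139e+00  1.000e-03  1.464e+00] jaw -6.1 F [-0.5 -1.4 -1.8] M [-0.05  0.08 -0.04] w 15.5 q [ 0.31  0.48  1.42 -0.    1.24  0.42]
```

View pics/s20.png

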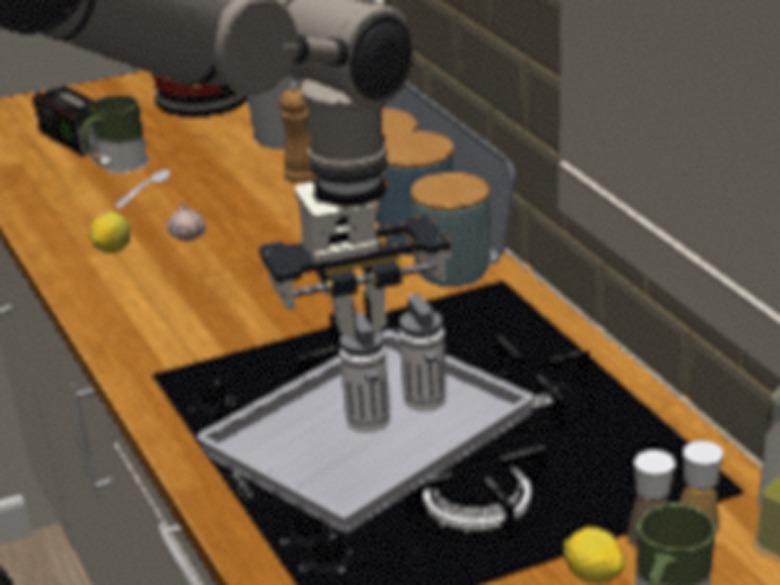

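>>> {"method": "arm_command", "body": {
  "targets": [
    {"x":0,"y":0,"z":-0.5,"roll":0},
    {"x":0,"y":0,"z":-1,"roll":0},
    {"x":0,"y":0,"z":-1.3,"roll":0},
    {"x":0,"y":0,"z":-1.3,"roll":0}
  ]
}}

```text
time: 28.22
tool_pos: [527.5, 249.8, 172.9]
tcp_rot: [-3.141, 0.0, 1.464]
contact_force: [-0.5, -0.2, -1.7]
grip_width: 15.9
```

>>> {"method": "arm_command", "body": {
  "targets": [
    {"x":0,"y":0,"z":-0.2,"roll":0},
    {"x":0,"y":0,"z":-0.3,"roll":0},
    {"x":0,"y":0,"z":-0.3,"roll":0}
  ]
}}

```text
time: 28.47
tool_pos: [527.9, 249.9, 170.5]
tcp_rot: [3.141, -0.0, 1.464]
contact_force: [0.6, -0.6, -1.7]
grip_width: 15.6
```

>>> {"method": "arm_command", "body": {
  "targets": [
    {"x":0,"y":0,"z":-0.15,"roll":0},
    {"x":0,"y":0,"z":-0.25,"roll":0},
    {"x":0,"y":0,"z":-0.25,"roll":0}
  ]
}}

```text
time: 28.72
tool_pos: [528.4, 250.0, 170.3]
tcp_rot: [3.139, -0.001, 1.464]
contact_force: [-3.6, -0.6, 12.3]
grip_width: 15.9
```

>>> {"method": "arm_command", "body": {
  "targets": [
    {"x":0,"y":0,"z":0.15,"roll":0},
    {"x":0,"y":0,"z":0.15,"roll":0},
    {"x":0,"y":0,"z":0.15,"roll":0},
    {"x":0,"y":0,"z":0.15,"roll":0},
    {"x":0,"y":0,"z":0.15,"roll":0}
  ],
  "fingers": 0.5
}}

```text
time: 29.13
tool_pos: [527.8, 249.9, 169.1]
tcp_rot: [-3.141, 0.0, 1.464]
contact_force: [0.4, 0.6, -0.4]
grip_width: 43.4
```

>>> {"method": "arm_command", "body": {
  "targets": [
    {"x":0,"y":0,"z":1.5,"roll":0},
    {"x":0,"y":0,"z":4,"roll":0},
    {"x":0,"y":0,"z":7,"roll":0},
    {"x":0,"y":-4,"z":8,"roll":-0.1},
    {"x":0,"y":-8,"z":8,"roll":-0.2},
    {"x":-1,"y":-12,"z":8,"roll":-0.3},
    {"x":-2,"y":-16,"z":8,"roll":-0.4},
    {"x":-3,"y":-20,"z":8,"roll":-0.5}
  ]
}}

```text
time: 29.8
tool_pos: [497.1, 48.3, 249.2]
tcp_rot: [3.141, 0.0, 0.959]
contact_force: [1.8, 0.2, 0.2]
grip_width: 45.6
```

```bash
python3 st.py;python3 - <<'E'
from h import *
s=cap("side"); crop(s,120,20,420,245,2.6,"s21"); t=cap("top"); crop(t,280,160,520,340,3.3,"t21")
E
```

```text
29.8 [497.1  48.3 249.2] [3.141 0.    0.959] jaw -35.0 F [1.8 0.2 0.2] M [-0.15  0.1  -0.01] w 45.6 q [-0.06  0.28  1.55 -0.    1.31  0.55]
```

View pics/s21.png

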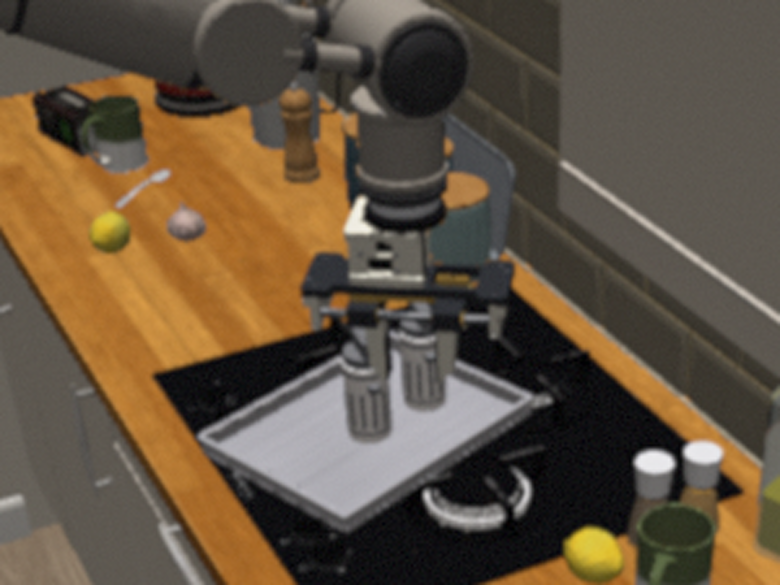

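View pics/t21.png

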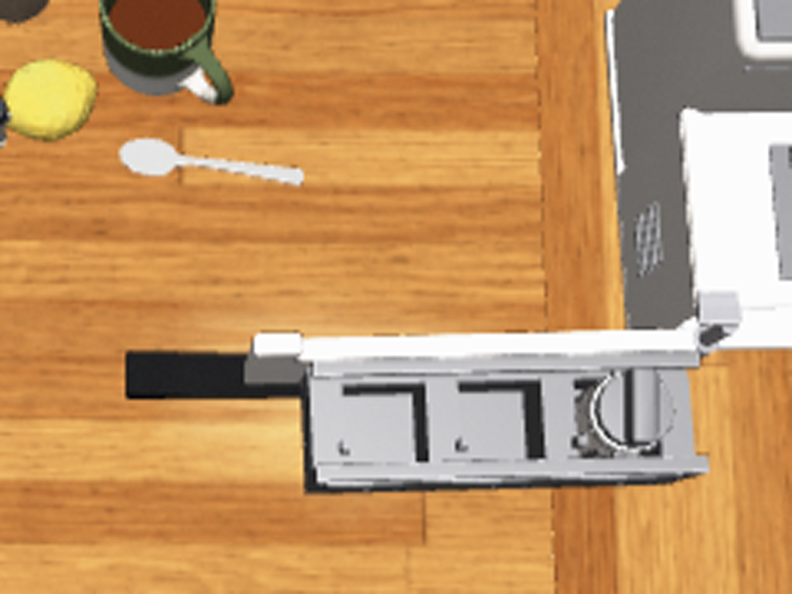

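```bash
python3 - <<'E'
from h import *
t=cap("top")
f=lambda x,y:(370+x/6.6-.42,255+y/6.6-.42)
for a,b in(((672,110),(672,256)),((720,110),(722,254)),((415,120),(436,265))):
    d=plane(t,*f(*a),158)-plane(t,*f(*b),158);print(np.degrees(np.arctan2(d[1],d[0])),np.linalg.norm(d))
crop(t,440,255,500,310,10,"t22")
E
```

```text
-2.520902134331183 44.18347171492098
-1.8786166647394387 43.56189505395858
6.462513575606881 44.025544914526506
```

View pics/t22.png

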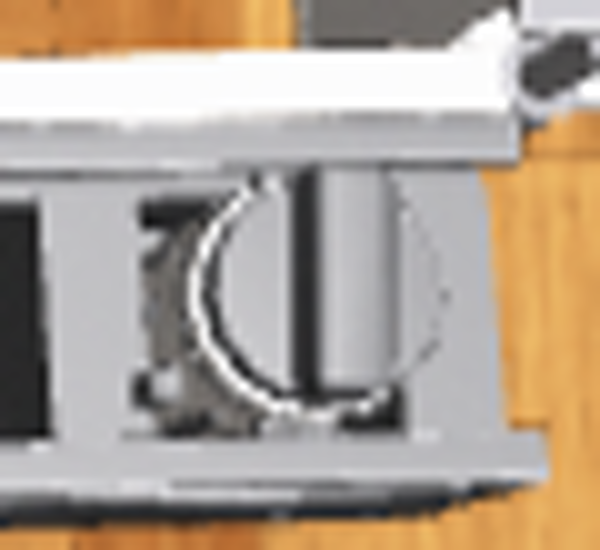

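>>> {"method": "arm_command", "body": {
  "targets": [
    {"x":-1,"y":-4,"z":0,"roll":-0.12},
    {"x":-2,"y":-8,"z":0,"roll":-0.24},
    {"x":-3,"y":-12,"z":0,"roll":-0.36},
    {"x":-4,"y":-16,"z":0,"roll":-0.48},
    {"x":-5,"y":-20,"z":0,"roll":-0.6},
    {"x":-6,"y":-24,"z":0,"roll":-0.72},
    {"x":-7,"y":-28,"z":0,"roll":-0.84},
    {"x":-7,"y":-31,"z":0,"roll":-0.96}
  ]
}}

```text
time: 30.62
tool_pos: [427.1, -262.0, 249.4]
tcp_rot: [3.141, 0.0, -0.001]
contact_force: [1.0, 0.5, 0.2]
grip_width: 45.9
```

>>> {"method": "arm_command", "body": {
  "targets": [
    {"x":0,"y":-4,"z":0,"roll":-0.03},
    {"x":0,"y":-8,"z":0,"roll":-0.03},
    {"x":-0.2,"y":-12,"z":0,"roll":-0.03},
    {"x":-0.2,"y":-15.1,"z":0,"roll":-0.03},
    {"x":-0.2,"y":-15.1,"z":-3,"roll":-0.03},
    {"x":-0.2,"y":-15.1,"z":-6,"roll":-0.03},
    {"x":-0.2,"y":-15.1,"z":-8,"roll":-0.03},
    {"x":-0.2,"y":-15.1,"z":-8,"roll":-0.03}
  ]
}}

```text
time: 31.28
tool_pos: [425.2, -408.5, 164.2]
tcp_rot: [-3.134, 0.006, -0.024]
contact_force: [-0.5, 1.0, 0.1]
grip_width: 46.0
```

```bash
python3 st.py;python3 - <<'E'
from h import *
s=cap("side"); crop(s,250,200,400,340,5,"s23")
E
python3 st.py
```

```text
31.28 [ 425.2 -408.5  164.2] [-3.134  0.006 -0.024] jaw -91.4 F [-0.5  1.   0.1] M [ 0.04  0.21 -0.  ] w 46.0 q [-0.9   0.52  1.42  0.    1.21  0.7 ]
31.33 [ 426.  -409.5  167.1] [-3.137e+00  3.000e-03 -2.400e-02] jaw -91.4 F [0.8 0.3 0.6] M [-0.09  0.19  0.04] w 46.2 q [-0.9   0.51  1.42  0.    1.21  0.7 ]
```

View pics/s23.png

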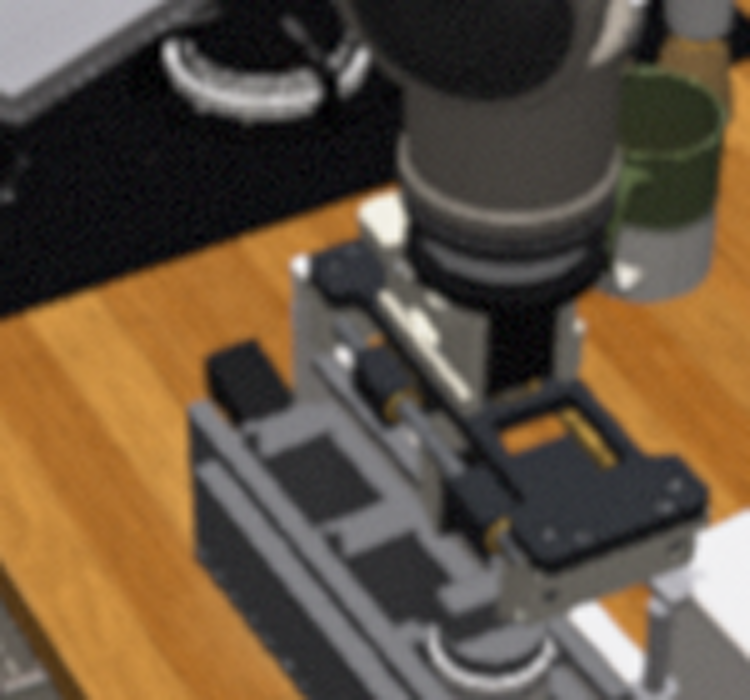

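>>> {"method": "arm_command", "body": {
  "targets": [
    {"x":0,"y":-0.2,"z":-1,"roll":0},
    {"x":0,"y":-0.2,"z":-2,"roll":0},
    {"x":0,"y":-0.2,"z":-2.7,"roll":0},
    {"x":0,"y":-0.2,"z":-2.7,"roll":0},
    {"x":0,"y":-0.2,"z":-2.7,"roll":0}
  ]
}}

```text
time: 31.75
tool_pos: [425.8, -413.0, 142.4]
tcp_rot: [-3.141, 0.0, -0.026]
contact_force: [0.1, 0.8, -0.0]
grip_width: 46.1
```

>>> {"method": "arm_command", "body": {
  "targets": [
    {"x":0,"y":0,"z":0,"roll":0},
    {"x":0,"y":0,"z":0,"roll":0},
    {"x":0,"y":0,"z":0,"roll":0},
    {"x":0,"y":0,"z":0,"roll":0},
    {"x":0,"y":0,"z":0,"roll":0},
    {"x":0,"y":0,"z":0,"roll":0}
  ],
  "fingers": 0
}}

```text
time: 32.25
tool_pos: [425.8, -413.2, 142.5]
tcp_rot: [3.141, -0.0, -0.026]
contact_force: [0.1, -0.7, 1.3]
grip_width: 15.7
```

```bash
python3 st.py
```

```text
32.25 [ 425.8 -413.2  142.5] [ 3.141 -0.    -0.026] jaw -91.5 F [ 0.1 -0.7  1.3] M [-0.1   0.18  0.  ] w 15.7 q [-0.9   0.54  1.45 -0.    1.15  0.7 ]
```

Turn +1.48 rad (bar −1.5° → ~83.5°).

>>> {"method": "arm_command", "body": {
  "targets": [
    {"x":0,"y":0,"z":0,"roll":0.1},
    {"x":0,"y":0,"z":0,"roll":0.2},
    {"x":0,"y":0,"z":0,"roll":0.3},
    {"x":0,"y":0,"z":0,"roll":0.4},
    {"x":0,"y":0,"z":0,"roll":0.5},
    {"x":0,"y":0,"z":0,"roll":0.6},
    {"x":0,"y":0,"z":0,"roll":0.7},
    {"x":0,"y":0,"z":0,"roll":0.74}
  ]
}}

```text
time: 32.92
tool_pos: [425.4, -413.0, 142.5]
tcp_rot: [-3.141, 0.0, 0.719]
contact_force: [-1.4, 1.6, 2.2]
grip_width: 15.3
```

>>> {"method": "arm_command", "body": {
  "targets": [
    {"x":0,"y":0,"z":0,"roll":0.1},
    {"x":0,"y":0,"z":0,"roll":0.2},
    {"x":0,"y":0,"z":0,"roll":0.3},
    {"x":0,"y":0,"z":0,"roll":0.4},
    {"x":0,"y":0,"z":0,"roll":0.5},
    {"x":0,"y":0,"z":0,"roll":0.6},
    {"x":0,"y":0,"z":0,"roll":0.74},
    {"x":0,"y":0,"z":0,"roll":0.74}
  ]
}}

```text
time: 33.58
tool_pos: [425.5, -412.7, 142.6]
tcp_rot: [-3.141, -0.001, 1.458]
contact_force: [-2.5, 2.2, 3.3]
grip_width: 15.9
```

```bash
python3 st.py;python3 - <<'E'
from h import *
s=cap("side"); crop(s,250,200,400,340,5,"s24")
E
```

```text
33.58 [ 425.5 -412.7  142.6] [-3.141e+00 -1.000e-03  1.458e+00] jaw -6.4 F [-2.5  2.2  3.3] M [ 0.34  0.44 -0.06] w 15.9 q [-0.9   0.54  1.45  0.    1.15 -0.79]
```

View pics/s24.png

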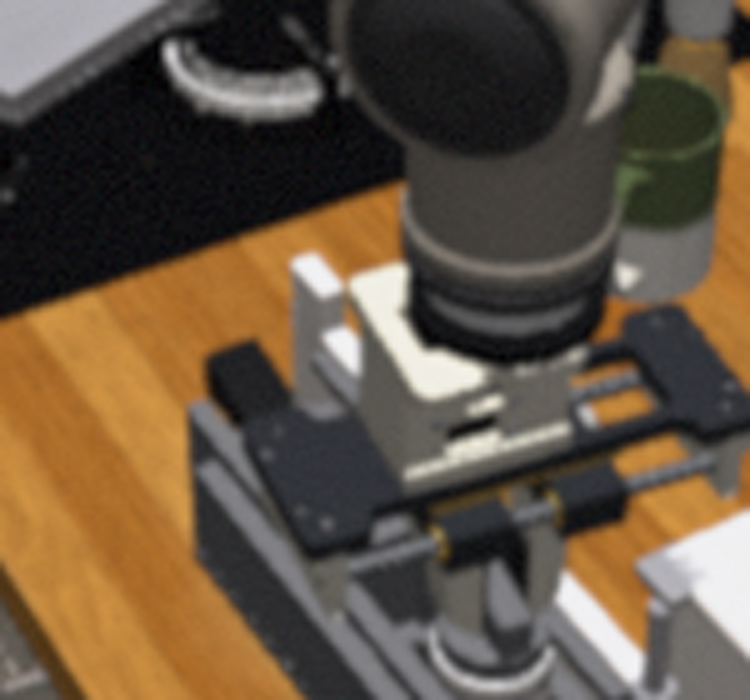

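>>> {"method": "arm_command", "body": {
  "targets": [
    {"x":0,"y":0,"z":0.7,"roll":0},
    {"x":0,"y":0,"z":1.4,"roll":0},
    {"x":0,"y":0,"z":2,"roll":0}
  ]
}}

```text
time: 33.88
tool_pos: [425.9, -413.0, 162.9]
tcp_rot: [3.142, -0.0, 1.452]
contact_force: [-0.2, 1.4, -3.6]
grip_width: 15.3
```

>>> {"method": "arm_command", "body": {
  "targets": [
    {"x":0,"y":0,"z":2,"roll":0},
    {"x":0,"y":0,"z":4,"roll":0},
    {"x":0,"y":0,"z":6,"roll":0},
    {"x":0,"y":0,"z":8,"roll":0},
    {"x":0,"y":0,"z":10,"roll":0},
    {"x":0,"y":0,"z":12,"roll":0},
    {"x":0,"y":0,"z":12,"roll":0}
  ]
}}

```text
time: 34.47
tool_pos: [426.9, -414.6, 287.4]
tcp_rot: [3.135, 0.006, 1.453]
contact_force: [0.3, 0.2, -0.9]
grip_width: 15.6
```

```bash
python3 st.py;python3 - <<'E'
from h import *
s=cap("side"); crop(s,220,150,400,340,3.1,"s25")
E
```

```text
34.47 [ 426.9 -414.6  287.4] [3.135 0.006 1.453] jaw -6.8 F [ 0.3  0.2 -0.9] M [-0.09  0.05  0.05] w 15.6 q [-0.9   0.43  1.22 -0.    1.48 -0.78]
```

View pics/s25.png

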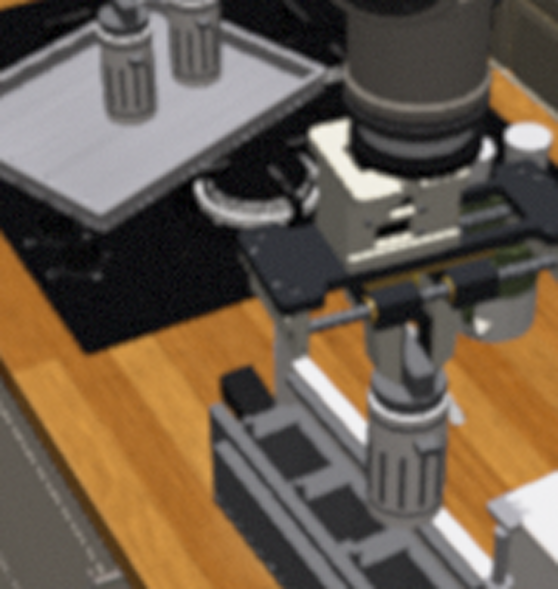

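>>> {"method": "arm_command", "body": {
  "targets": [
    {"x":0,"y":3,"z":0,"roll":0},
    {"x":0,"y":6.5,"z":0,"roll":0},
    {"x":1,"y":10,"z":0,"roll":0},
    {"x":1,"y":14,"z":0,"roll":0},
    {"x":1,"y":18,"z":0,"roll":0},
    {"x":1,"y":22,"z":0,"roll":0},
    {"x":1,"y":26,"z":0,"roll":0},
    {"x":1,"y":30,"z":0,"roll":0}
  ]
}}

```text
time: 35.18
tool_pos: [434.8, -111.1, 281.0]
tcp_rot: [-3.14, -0.001, 1.453]
contact_force: [1.1, -0.2, -2.3]
grip_width: 15.9
```

>>> {"method": "arm_command", "body": {
  "targets": [
    {"x":0,"y":4,"z":0,"roll":0},
    {"x":0,"y":8,"z":0,"roll":0},
    {"x":0,"y":12,"z":0,"roll":0},
    {"x":0.5,"y":16,"z":0,"roll":0},
    {"x":1,"y":20,"z":0,"roll":0},
    {"x":1,"y":24,"z":0,"roll":0},
    {"x":1,"y":28,"z":0,"roll":0},
    {"x":1,"y":31,"z":0,"roll":0}
  ]
}}

```text
time: 35.85
tool_pos: [444.7, 199.7, 280.9]
tcp_rot: [-3.14, 0.0, 1.454]
contact_force: [1.0, 0.5, -2.3]
grip_width: 16.1
```

```bash
python3 st.py
```

```text
35.85 [444.7 199.7 280.9] [-3.14   0.     1.454] jaw -6.7 F [ 1.   0.5 -2.3] M [-0.14  0.01 -0.04] w 16.1 q [0.26 0.23 1.52 0.   1.39 0.38]
```

>>> {"method": "arm_command", "body": {
  "targets": [
    {"x":0,"y":1,"z":-2,"roll":0},
    {"x":0,"y":1.8,"z":-4,"roll":0},
    {"x":0,"y":1.8,"z":-6,"roll":0},
    {"x":0,"y":1.8,"z":-8,"roll":0},
    {"x":0,"y":1.8,"z":-9.5,"roll":0},
    {"x":0,"y":1.8,"z":-10.4,"roll":0},
    {"x":0,"y":1.8,"z":-10.6,"roll":0},
    {"x":0,"y":1.8,"z":-10.6,"roll":0}
  ]
}}

```text
time: 36.52
tool_pos: [445.4, 214.7, 175.6]
tcp_rot: [-3.14, 0.001, 1.453]
contact_force: [-0.4, -0.6, -3.1]
grip_width: 16.0
```

>>> {"method": "arm_command", "body": {
  "targets": [
    {"x":0,"y":0,"z":-0.15,"roll":0},
    {"x":0,"y":0,"z":-0.3,"roll":0},
    {"x":0,"y":0,"z":-0.3,"roll":0}
  ]
}}

```text
time: 36.77
tool_pos: [446.1, 214.9, 173.9]
tcp_rot: [3.14, -0.0, 1.454]
contact_force: [-0.2, -0.9, -2.7]
grip_width: 15.7
```

>>> {"method": "arm_command", "body": {
  "targets": [
    {"x":0,"y":0,"z":-0.15,"roll":0},
    {"x":0,"y":0,"z":-0.25,"roll":0},
    {"x":0,"y":0,"z":-0.25,"roll":0}
  ]
}}

```text
time: 37.02
tool_pos: [446.0, 214.9, 171.1]
tcp_rot: [3.141, -0.0, 1.454]
contact_force: [0.1, -0.4, -1.8]
grip_width: 15.7
```

>>> {"method": "arm_command", "body": {
  "targets": [
    {"x":0,"y":0,"z":-0.1,"roll":0},
    {"x":0,"y":0,"z":-0.15,"roll":0},
    {"x":0,"y":0,"z":-0.15,"roll":0}
  ]
}}

```text
time: 37.27
tool_pos: [446.4, 215.0, 171.0]
tcp_rot: [3.139, -0.001, 1.454]
contact_force: [-2.4, -1.7, 10.4]
grip_width: 15.3
```

>>> {"method": "arm_command", "body": {
  "targets": [
    {"x":0,"y":0,"z":0.1,"roll":0},
    {"x":0,"y":0,"z":0.1,"roll":0},
    {"x":0,"y":0,"z":0.1,"roll":0},
    {"x":0,"y":0,"z":0.1,"roll":0},
    {"x":0,"y":0,"z":0.1,"roll":0}
  ],
  "fingers": 0.5
}}

```text
time: 37.68
tool_pos: [445.8, 214.9, 170.2]
tcp_rot: [-3.141, 0.0, 1.454]
contact_force: [-0.5, -0.1, 0.5]
grip_width: 43.7
```

>>> {"method": "arm_command", "body": {
  "targets": [
    {"x":0,"y":0,"z":1.5,"roll":0},
    {"x":0,"y":0,"z":4,"roll":0},
    {"x":0,"y":0,"z":7,"roll":0},
    {"x":0,"y":-3,"z":8,"roll":0},
    {"x":0,"y":-6,"z":8,"roll":0},
    {"x":-1,"y":-9,"z":8,"roll":0},
    {"x":-2,"y":-10,"z":8,"roll":0},
    {"x":-2,"y":-10,"z":8,"roll":0}
  ]
}}

```text
time: 38.35
tool_pos: [424.5, 113.0, 250.4]
tcp_rot: [-3.141, 0.001, 1.451]
contact_force: [1.3, 0.8, 0.1]
grip_width: 45.7
```

```bash
python3 st.py;python3 - <<'E'
from h import *
s=cap("side","s26");t=cap("top","t26"); crop(t,280,160,520,340,3.3,"t27")
E
```

```text
38.35 [424.5 113.  250.4] [-3.141e+00  1.000e-03  1.451e+00] jaw -6.9 F [1.3 0.8 0.1] M [-0.08  0.09 -0.  ] w 45.7 q [ 0.09  0.16  1.7  -0.    1.28  0.21]
```

View pics/s26.png

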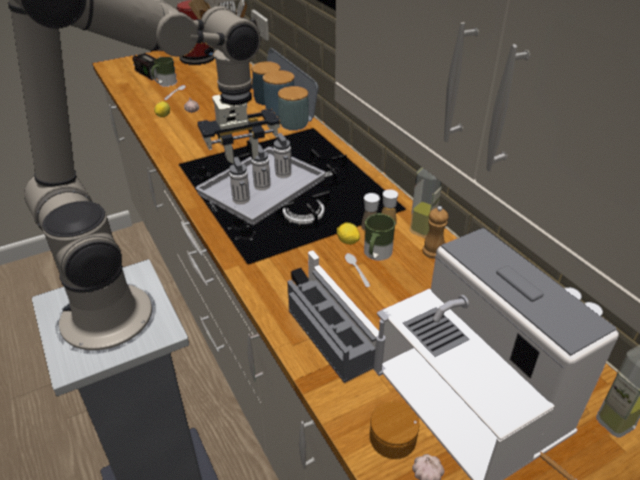

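View pics/t27.png

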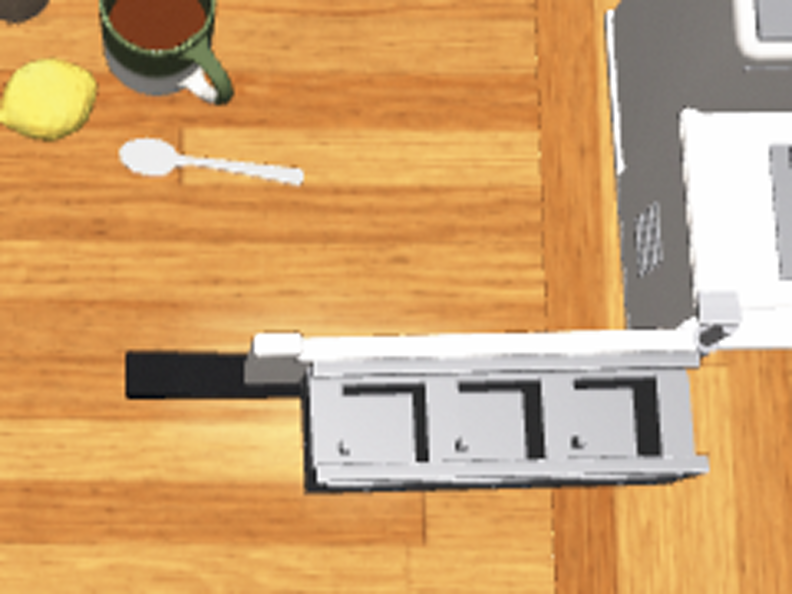

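```bash
python3 - <<'E'
from h import *
a=cv2.imread("pics/t10.png")[300:420,100:310].astype(int);b=cv2.imread("pics/t27.png")[300:420,100:310].astype(int)
print("wedge/tab region diff mean,max",abs(a-b).mean(),abs(a-b).max())
print(bot.close_job())
E
```

```text
wedge/tab region diff mean,max 0.9026322751322752 37
the job is handed in; nothing more can be done
None
```

The job is handed in at about 38 s of the 210 s allowed. All three filters were fitted, and all three now stand in the tray.

- **Carrier:** I pushed it by its tab to the stop, where the contact force rose to about 10 N.
- **Wedge:** I pushed it in along the panel until the force reached about 25 N, then let go while all three filters were still locked. The carrier settled back about 2 mm at the tab, or 0.007 rad.
- **Filters:** I turned C, B and A anticlockwise to about 82° from square. Each lifted out without sticking, and I stood them in a row in the tray.

**Last checks:** the pictures show three upright filters inside the tray, empty sockets, and the mug, lemon and teaspoon where they were. The wedge and tab area matches the picture taken just after jamming, with a mean difference of 0.9 grey levels. No knock to the wedge or grip slip showed up, and no check failed.

**Not measured:** the force between the wedge and the panel cannot be read directly. That it is jammed rests on the 25 N push and on the wedge not having moved since.

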